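# Strip the cartridge leak-test stand and put each part in its place

### The job

The leak test is finished: take the stack on the grey test stand apart from the top down. Swing the red clamp yoke clockwise (seen from above) until its slots are out from under the two post heads, lift it off and lay it in both saddles of the plywood cradle; then stand the brass sealing plug, rubber face down, in the steel parts dish, the tested cream cartridge upright in the pocket of the white nest, and the aluminium seat collar flat in the wire wash basket. Keep the cartridge upright all the way and do not disturb the blue filter bottle standing by.

Things in the scene. Friction and masses are not known exactly. Their poses are not given: they have to be found in the camera images.
- stand: Fixed test stand: grey plate 200x92 mm, top 22 mm up. Origin: plate centre at table height. Posts 10 mm thick at x = +-76 mm with heads 20 mm wide, 163 to 173 mm up. Stack at its centre, heights over the table: collar from 22, cartridge 40-112, plug 112-140, yoke 140-164 mm. Four 5 mm pins round the collar; gauge on the plate at x -66, y 30, 37 mm high. Most room for a gripper that closes along y.
- yoke_mid (a point): Red steel yoke, 0.3 kg: bar 187 long (x), 18 wide, 16 mm high; point: middle of the bar, half-way up; foot 22 mm wide reaches 16 mm below it. Slots 76 mm out, open to +y at the +x end, to -y at the other, hold the posts under their heads; turned clockwise from above (yaw falling) 0.3 rad or more off the post line it lifts clear (0.5 is ample). Starts 0-0.1 rad into the turn. Ends bulge 15 mm.
- plug_mid (a point): Sealing plug, 0.1 kg: knurled brass knob 31 mm across, 21 mm high, on a black rubber disc 39 mm across, 7 mm thick; 28 mm high in all. It only stands on the cartridge. Point: on its axis, half-way up (14 mm over the rubber face); z up. Grip the brass.
- cartridge_mid (a point): Filter cartridge, 0.05 kg: cream round cup 72 mm high, 41 mm across to the grip (black O-ring 45 mm). Its lowest 10 mm stand in the collar's socket with 2 mm play. Point: on its axis, half-way up (36 mm over its underside); z up.
- collar_mid (a point): Aluminium seat collar, 0.16 kg: flange 72 mm across, 6 mm thick; on it a neck 56 mm across with a black band, up to 28 mm over the underside, with a socket 45 mm across and 10 mm deep. Point: on its axis, half-way up (14 mm over the underside); z up. Grip the neck above the flange; lift it 15 mm off the stand before moving sideways, clear of the pins.
- cradle_rest (a point): Plywood cradle, fixed: foot 120x75 mm, two saddles 42 mm either side of the middle along x, 12 mm thick, notches 40 mm wide along y, notch floor 35 mm and horns 50 mm above the table. The bar lies on both notch floors, its foot hanging between them. Point: 43 mm above the table, where the middle of the yoke's bar comes to lie; x is the bar's direction, either way round.
- dish: Round steel parts dish, fixed: 100 mm across, 18 mm high, flat floor 80 mm across, 5 mm above the table. Origin: its centre at table height.
- nest: White plastic nest block, fixed: 94x94 mm, 18 mm high, with a round pocket 61 mm across and 12 mm deep (floor 6 mm above the table). Origin: its centre at table height.
- basket: Wash basket of bright steel wire, fixed: square, 116 mm inside, walls 28 mm high, floor 4 mm above the table. Origin: its centre at table height.
- spare_bottle_mid (a point): Bystander: blue filter bottle, loose, upright, 63 mm across, 175 mm high, easily knocked over. Point: half-way up its axis.
There are look-alikes about, which are no part of the job. What is shaped like the part that bears collar_mid but orange or turquoise is not meant.

How it is judged:
At the end, for the whole second after the job is handed in: Yoke level in both saddles (middle within 30 mm, line within 0.3 rad); plug rubber face down in the dish (within 26 mm of its centre), cartridge upright on the floor of the nest's pocket (13 mm), collar flat on the basket's floor (32 mm); all released and at rest (horizontal distance between yoke_mid and cradle_rest below 0.03 m and z of yoke_mid in the frame of cradle_rest between -0.006 and 0.006 m and angle between yoke_mid's own z axis and vertical below 0.12 rad and angle between the x axis of yoke_mid and the x axis of cradle_rest, either way round below 0.3 rad and horizontal distance between plug_mid and dish below 0.026 m and z of plug_mid in the frame of dish between 0.01 and 0.024 m and angle between plug_mid's own z axis and vertical below 0.2 rad and horizontal distance between cartridge_mid and nest below 0.013 m and z of cartridge_mid in the frame of nest between 0.036 and 0.047 m and angle between each of cartridge_mid, collar_mid's own z axis and vertical below 0.15 rad and horizontal distance between collar_mid and basket below 0.032 m and z of collar_mid in the frame of basket between 0.012 and 0.024 m and linear speed of each of yoke, plug, cartridge, collar below 0.02 m/s); the robot touches nothing.
It fails at once if the cartridge is tipped by more than 0.6 rad (angle between cartridge_mid's own z axis and vertical above 0.6 rad).
It fails at once if the blue filter bottle is pushed by more than 30 mm or tipped (distance of spare_bottle_mid from where it was at the start of the episode above 0.03 m or angle between spare_bottle_mid's own z axis and vertical above 0.3 rad).
It also fails if it takes over 112 s, if anything falls off the work surface, if the arm or the gripper's body presses on something with over 40 N, if the wrist force passes 120 N, or if a joint passes its speed limit or range.

### The arm

A 6-joint arm with a two-finger parallel gripper is mounted at the origin on the work surface; the furniture and walls round the work are solid. World frame = base frame: x ahead of the robot, y to its left, z up, the work surface at z = 0. Lengths are in m, angles in rad, forces in N, time in s.
With the tool pointing down it reaches from about 0.325 to 0.9 m from the base axis. Payload 6.1 kg.
Tool frame: the origin (TCP) lies midway between the tips of the shut fingers; the grasp point (between the pads) lies 19 mm behind it (grip_depth is the distance from the TCP to the grasp point, in m); z points along the fingers, x is the direction in which the jaws open and shut, and the axes are right-handed (so a half turn about z gives the same grasp; the last joint's range is limited). The gripper opens to 87 mm and grips with 3 to 60 N. Pads are 19 mm wide; open, the fingers measure 117 mm over their backs; the gripper's body (75 mm by 190 mm) begins 51 mm behind the grasp point.
Start: joints at [-1.385, 0.22, 1.526, -0, 1.395, -0.126], TCP at [0.192, -0.595, 0.223] pointing down, gripper open.
Joint ranges: [-2.98, 2.98], [-0.91, 2.08], [0.09, 2.57], [-1.24, 4.39], [0.2, 2.65], [-2.68, 2.68]. Speed limits (rad/s): [2.57, 2.57, 3.01, 3.14, 3.14, 3.14].

### API

Orientations are given as a unit quaternion [x, y, z, w].
In Python, from cell import * gives the robot as it stands.
- The arm moves only by the tool step_arm, never from a script. Its argument "targets" is one flat list of numbers, 7 for each row, row after row: the closure in counts, from 0 (fully open) to 255 (shut), then the shift along the tool's x, y, z in mm, then the turn, a rotation vector about the tool's x, y, z in degrees. A call has 1 to 5 rows; each row shifts and turns the pose as measured when the row begins, along the tool's axes as they then stand; what a row does not reach is not made up. A row lasts 1/12 s, in which the tool goes at most 41.7 mm and 7.16 degrees, less where a joint would pass 70% of its speed; a pose out of reach is approached as far as the arm can. A call is refused whole if a number of a shift passes 41.7 or a number of a turn 7.16, either way. A call with a gripper value outside its range is refused whole. The fingers move at their own pace and stop on an object; "newtons" is the grip in N (left out, the last holds). Time passes only in rows, so rows that do not move let the fingers close. It gives the time, the measured TCP pose, the force and the opening at its end, in the units of the state.
- state(): the state, without advancing time (a new reading comes with each control period).
- grab_frame(name): name is "scene" or "side" or "wrist"; returns a dict with "pixels" (400x640x3 uint8, blue, green, red), "mtx" (3x3 intrinsics, pixels), "distortion" ([k1, k2, p1, p2, k3] as OpenCV has them; the pictures are not rectified), "position" and "rotation" of the camera in the world. Camera axes: x right, y up, looking along -z (the intrinsics and any distortion apply to the point x, -y, -z); pixel columns grow to the right and rows downward; lengths in m; the calibration is good to about 2 mm. A picture is of the moment at which its call begins. There is no depth.
- finish_job(): hands the job in, once; it reports no verdict.
Trained networks look in a picture, given as the dict that the camera call returned (one of the last four; its "shot" number tells which), for a name from the list of things; names that differ only in an ending like _2 or _b are one class to them, and where a whole thing is asked for, a point or a joint stands for the part that bears it (a point fixed in the world has none). Each returns a list of dicts, best first, with "confidence" (0 to 1); they miss things now and then, are a little off and sometimes report something else, mostly with a low value. They report only what shows in the picture. A call takes as long as a camera call. They do not tell look-alikes from the thing itself.
- cut_out(picture, query): "region" (400x640 bool, what is visible of it) and "point" ([column, row] in pixels, amid what is visible of it).
The state is a dict: "time_s": time; "joint_pos": joint angles; "qvel": joint speeds; "tau": joint torques, N m; "eef_pos": TCP position; "tcp_rot": TCP orientation; "wrist_force": force on the tool from outside, world axes, zero at the start; "torque": the same for the moment, N m; "gripper_width": opening from 0.0 (shut) to 1.0 (fully open).
Only numpy, scipy, OpenCV 4.12 (cv2) and the standard library are available. Lean on these libraries where they do the work, as an engineer would, in place of code of your own. Each camera call takes 0.05 s, during which the arm holds its last target. There are 200 camera calls.

## Working session

There is one attempt and no reset: what is moved stays moved. The work goes in short steps, Python scripts to look and compute and a tool call to move; the robot and the scene stay as the last step left them, time stands still between calls to the robot, and variables do not carry over. Pictures are saved under pics/ and viewed, about 12 in all and at most 16, crops included, and the job is handed in when it is done.

Besides the shell and the picture viewer there is one more tool, called after "Emit:" as name(argument=value, ...), one argument or row to a line, values as JSON. step_arm: Moves the arm, as the interface text tells. Its arguments: {"type":"object","properties":{"targets":{"type":"array"},"newtons":{"type":"number"}},"required":["targets"]}

```bash
ls; mkdir -p pics
cat > h.py <<'E'
import numpy as np, cv2, pickle
from cell import *
from scipy.spatial.transform import Rotation as R
def ray(f,px):
    p=cv2.undistortPoints(np.array([[px]],float),np.array(f["mtx"]),np.array(f["distortion"]))[0,0]
    M=np.array(f["rotation"]); M=M if M.shape==(3,3) else R.from_quat(M).as_matrix()
    d=M@np.array([p[0],-p[1],-1.]); return np.array(f["position"]),d/np.linalg.norm(d)
def onz(f,px,z):
    o,d=ray(f,px); return o+d*(z-o[2])/d[2]
def tri(*fp):
    A=np.zeros((3,3));b=np.zeros(3);L=[]
    for f,px in fp:
        o,d=ray(f,px);P=np.eye(3)-np.outer(d,d);A+=P;b+=P@o;L.append((o,P))
    x=np.linalg.solve(A,b); return x,[round(float(np.linalg.norm(P@(x-o)))*1000,1) for o,P in L]
def proj(f,X):
    M=np.array(f["rotation"]); M=M if M.shape==(3,3) else R.from_quat(M).as_matrix()
    c=M.T@(np.array(X,float)-np.array(f["position"])); c=c*[1,-1,-1]
    return cv2.projectPoints(c.reshape(1,3),np.zeros(3),np.zeros(3),np.array(f["mtx"]),np.array(f["distortion"]))[0].ravel()
E
python3 - <<'E'
from h import *
a=grab_frame("scene");b=grab_frame("side")
for n,f in(("scene",a),("side",b)):
    print(n,f["rotation"],f["position"]); cv2.imwrite(f"pics/{n}0.png",f["pixels"])
    for q in["stand","yoke_mid","plug_mid","cartridge_mid","collar_mid","cradle_rest","dish","nest","basket","spare_bottle_mid"]:
        print(q,[(round(r["confidence"],2),np.round(r["point"]).tolist(),int(r["region"].sum())) for r in cut_out(f,q)][:4])
print(state())
E
```

```text
pics
scene [ 0.31400121 -0.18392428 -0.45635938  0.81197981] [-0.36277637 -0.3390779   1.10013744]
stand [(0.87, [370.0, 229.0], 1359)]
yoke_mid [(0.54, [367.0, 202.0], 175)]
plug_mid []
cartridge_mid [(0.69, [379.0, 210.0], 225)]
collar_mid [(0.96, [207.0, 252.0], 493), (0.68, [240.0, 178.0], 356), (0.58, [377.0, 222.0], 192)]
cradle_rest [(0.7, [262.0, 191.0], 204)]
dish [(0.95, [447.0, 246.0], 691)]
nest [(0.48, [339.0, 213.0], 40)]
basket [(0.87, [424.0, 262.0], 278), (0.25, [262.0, 190.0], 225)]
spare_bottle_mid []
side [-0.06184154  0.33858419  0.92585284 -0.15599005] [0.08233035 1.00490936 1.22310704]
stand [(0.79, [296.0, 181.0], 1361), (0.34, [255.0, 194.0], 848)]
yoke_mid [(0.84, [305.0, 147.0], 441)]
plug_mid [(0.5, [307.0, 153.0], 75)]
cartridge_mid [(0.53, [307.0, 165.0], 200)]
collar_mid [(0.86, [369.0, 303.0], 494), (0.67, [306.0, 177.0], 204), (0.64, [265.0, 302.0], 487)]
cradle_rest []
dish [(0.98, [312.0, 138.0], 480)]
nest [(0.7, [300.0, 220.0], 888)]
basket [(0.73, [351.0, 146.0], 332)]
spare_bottle_mid []
{'time_s': 1.1, 'joint_pos': array([-1.38510158e+00,  2.20418879e-01,  1.52653280e+00, -1.26817689e-05,
        1.39469013e+00, -1.26108280e-01]), 'qvel': array([ 2.48802303e-06,  1.25402186e-03,  6.05318883e-04,  1.21116480e-03,
       -1.53978959e-03,  2.84804283e-04]), 'tau': array([ 5.58624979e-04, -4.94567549e+01, -3.87715280e+01,  6.98874076e-02,
        4.68080502e-02,  4.60405133e-06]), 'eef_pos': array([ 0.1917177 , -0.59484577,  0.22250855]), 'tcp_rot': array([ 8.08324606e-01, -5.88737064e-01, -2.21723634e-05, -1.23121047e-05]), 'wrist_force': array([-0.88266005,  0.83979069, -0.0769475 ]), 'torque': array([-0.00989228,  0.00583426,  0.01003407]), 'gripper_width': 0.9998166961526047}
```

View pics/scene0.png

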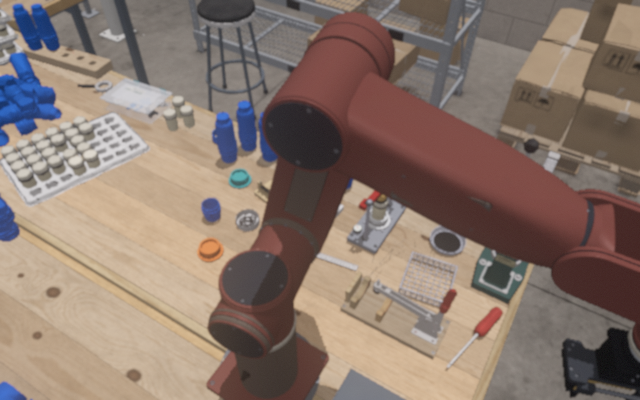

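View pics/side0.png

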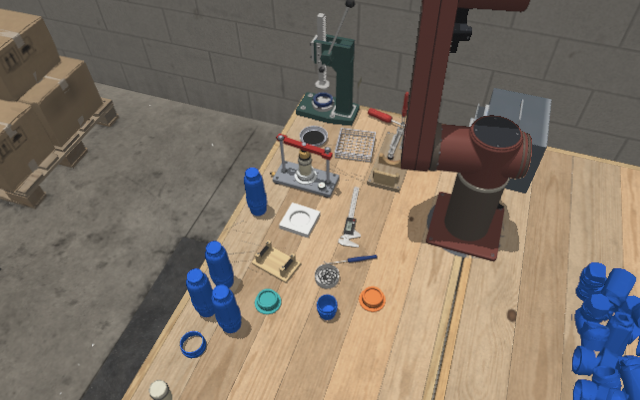

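Run:
```python
from h import *
a=grab_frame("scene");b=grab_frame("side")
for n,p,q in[("yoke",(367,202),(305,147)),("cart",(379,210),(307,165)),("collar",(377,222),(306,177)),("dish",(447,246),(312,138)),("basket",(424,262),(351,146)),("nest",(339,213),(300,220))]:
    print(n,*tri((a,p),(b,q)))
for n,p in(("stand",(370,229)),):print(n,onz(a,p,.022))
print(onz(b,(296,181),.022), onz(a,(262,191),.03))
w=grab_frame("wrist");cv2.imwrite("pics/wrist0.png",w["pixels"]);print(w["position"],w["rotation"],w["mtx"])
```

```text
yoke [ 0.49679448 -0.00309601  0.1435586 ] [24.5, 24.5]
cart [ 0.51676535 -0.01829635  0.07201033] [1.2, 1.2]
collar [ 0.52139322 -0.01644678  0.01557036] [0.6, 0.6]
dish [ 0.57309675 -0.21769821 -0.01125119] [4.1, 4.1]
basket [ 0.43039611 -0.18719975  0.03884218] [11.7, 11.7]
nest [ 0.50646568  0.11243549 -0.02632974] [18.0, 18.0]
stand [ 0.48325826 -0.01322073  0.022     ]
[0.5426539  0.01601656 0.022     ] [0.43892864 0.32637146 0.03      ]
[ 0.26372542 -0.571924    0.38352672] [-0.11275975  0.08226078 -0.58306056  0.80034916] [[313.81812261   0.         325.25947764]
 [  0.         313.81812261 200.71876306]
 [  0.           0.           1.        ]]
```

Run:
```python
from h import *
b=grab_frame("side")
print("posts",onz(b,(282,138),.17),onz(b,(330,151),.17))
for n,p,z in[("bottle base",(258,212),0),("bottle top",(252,171),.175),("nest",(300,219),.018),("cradle",(276,262),.02),("dish",(314,137),.01),("basket",(356,144),.01),("press base",(328,110),.02),("pressbase R",(357,118),.01)]:print(n,onz(b,p,z))
b2=cv2.resize(b["pixels"][60:300,210:420],None,fx=2.8,fy=2.4,interpolation=cv2.INTER_CUBIC);cv2.imwrite("pics/c.png",b2)
```

```text
posts [ 0.59072384 -0.0120129   0.17      ] [ 0.43458848 -0.00594252  0.17      ]
bottle base [0.61511657 0.15643548 0.        ]
bottle top [0.61677299 0.14678121 0.175     ]
nest [0.47610129 0.1524919  0.018     ]
cradle [0.48396616 0.31868649 0.02      ]
dish [ 0.56377676 -0.20725439  0.01      ]
basket [ 0.41440129 -0.22085393  0.01      ]
press base [ 0.56106517 -0.34870087  0.02      ]
pressbase R [ 0.4508987 -0.3516343  0.01     ]
```

View pics/wrist0.png

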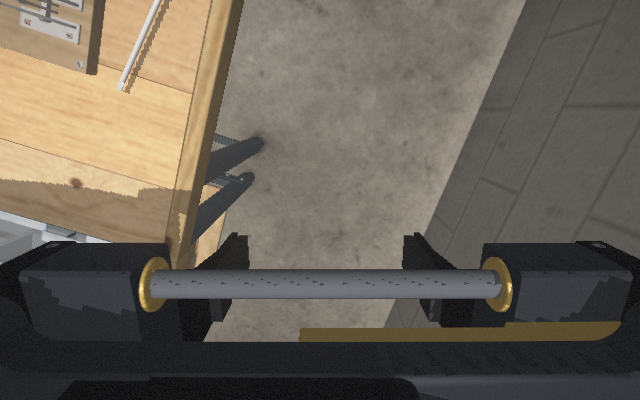

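Emit:
step_arm(
  targets=[0,-23,-19,-12,0,0,0,0,-23,-19,-12,0,0,0,0,-23,-19,-12,0,0,0,0,-23,-19,-12,0,0,0,0,-23,-19,-12,0,0,0],
)

```text
time_s: 1.72
eef_pos: [0.245, -0.4539, 0.2783]
tcp_rot: [0.806, -0.592, -0.004, -0.002]
wrist_force: [0.6, 0.1, 1.1]
gripper_width: 0.999
```

Emit:
step_arm(
  targets=[0,-23,-19,-12,0,0,0,0,-23,-19,-12,0,0,0,0,-23,-19,-12,0,0,0,0,-23,-19,-12,0,0,0,0,-23,-19,-12,0,0,0],
)

```text
time_s: 2.13
eef_pos: [0.3026, -0.309, 0.3423]
tcp_rot: [0.806, -0.592, -0.003, -0.002]
wrist_force: [0.4, 0.2, -0.5]
gripper_width: 1.001
```

Emit:
step_arm(
  targets=[0,-23,-19,-12,0,0,0,0,-23,-19,-12,0,0,0,0,-23,-19,-12,0,0,0,0,-23,-19,-6,0,0,0,0,-23,-19,0,0,0,0],
)

```text
time_s: 2.55
eef_pos: [0.3608, -0.1644, 0.3917]
tcp_rot: [0.805, -0.593, 0.002, -0.002]
wrist_force: [1.4, -0.2, -0.2]
gripper_width: 1.002
```

Emit:
step_arm(
  targets=[0,-23,-19,0,0,0,6,0,-23,-19,0,0,0,6,0,-23,-19,0,0,0,6,0,-23,-19,0,0,0,0,0,0,0,0,0,0,0],
)

```text
time_s: 2.97
eef_pos: [0.425, -0.0543, 0.3957]
tcp_rot: [-0.7, 0.714, -0.005, 0.005]
wrist_force: [-0.6, -0.1, 1.3]
gripper_width: 1.003
```

```bash
cat >> h.py <<'E'
Q=["stand","yoke_mid","plug_mid","cartridge_mid","collar_mid","cradle_rest","dish","nest","basket","spare_bottle_mid"]
def look(n,qs=Q):
    w=grab_frame("wrist");cv2.imwrite(f"pics/{n}.png",w["pixels"])
    pickle.dump({k:w[k] for k in("mtx","distortion","position","rotation","pixels")},open(f"{n}.pkl","wb"))
    for q in qs: print(q,[(round(r["confidence"],2),np.round(r["point"],1).tolist(),int(r["region"].sum())) for r in cut_out(w,q)][:4])
    return w
def go(x,y,z=None,yaw=None):
    "remaining shift in mm in tool axes, turn deg about tool z to tool-x heading yaw(deg)"
    s=state();M=R.from_quat(s["tcp_rot"]).as_matrix();d=np.array([x,y,s["eef_pos"][2] if z is None else z])-s["eef_pos"]
    h=np.degrees(np.arctan2(M[1,0],M[0,0]))
    print("t",s["time_s"],"at",s["eef_pos"].round(4),"head",h.round(1),"tilt",M[:,2].round(3),"F",np.round(s["wrist_force"],1),"w",round(s["gripper_width"],3))
    print(" go tool mm",(M.T@d*1000).round(1),"turn z", None if yaw is None else round(-((yaw-h+180)%360-180),1))
E
python3 - <<'E'
from h import *
w=look("w1"); go(.4,-.05,.4,-90)
E
```

```text
stand [(0.66, [309.7, 81.2], 4820)]
yoke_mid [(0.74, [291.6, 89.1], 2498)]
plug_mid [(0.59, [301.5, 94.7], 243), (0.41, [316.0, 102.2], 603)]
cartridge_mid []
collar_mid [(0.7, [312.0, 101.2], 603), (0.65, [44.2, 145.4], 1604)]
cradle_rest [(0.68, [108.2, 124.6], 3693)]
dish [(0.82, [419.4, 67.6], 3147)]
nest [(0.56, [209.3, 127.2], 3301)]
basket [(0.76, [416.5, 163.9], 1588)]
spare_bottle_mid [(0.95, [170.2, 26.5], 3588)]
t 3.5167 at [ 0.423  -0.0586  0.3957] head -91.5 tilt [ 0.012 -0.002 -1.   ] F [-0.2  0.   0.4] w 0.996
 go tool mm [-8.  23.2 -4.6] turn z -1.5
```

View pics/w1.png

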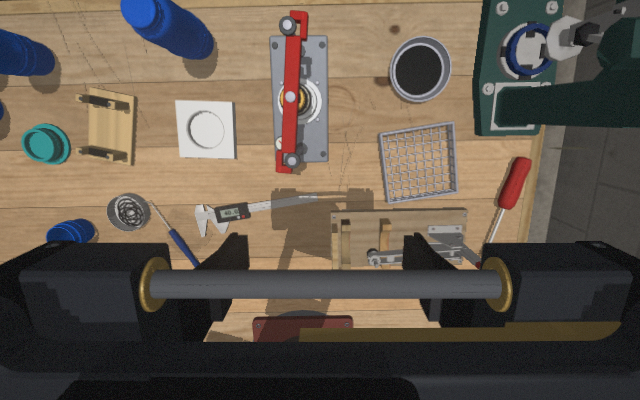

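Run:
```python
from h import *
f=pickle.load(open("w1.pkl","rb"));p=f["pixels"].astype(int)
for c in[(271,37),(326,37),(328,161),(276,162)]:print("plate",onz(f,c,.022).round(4))
print("posts",onz(f,(288,25),.173).round(4),onz(f,(291,160),.173).round(4))
m=((p[...,2]>120)&(p[...,1]<70)&(p[...,0]<70)).astype(np.uint8);m[:, :240]=0;m[:,350:]=0;m[200:]=0
r=cv2.minAreaRect(cv2.findNonZero(m));bp=cv2.boxPoints(r);print(r,[onz(f,q,.156).round(4) for q in bp],onz(f,r[0],.16))
for n,c,z in[("dish",(419,69),.015),("nest",(207,130),.01),("bottle",(148,12),.175)]:print(n,onz(f,c,z).round(4))
for n,cs,z in[("basket rim",[(380,135),(453,123),(458,191),(388,203)],.028),("cradle foot",[(89,87),(136,90),(131,165),(80,157)],.005),("cradle horns",[(78,97),(133,97),(78,152),(132,160)],.05),("nest",[(176,101),(233,101),(236,158),(178,158)],.018)]:
    P=np.array([onz(f,c,z) for c in cs]);print(n,P.mean(0).round(4),P[:,:2].round(3).tolist())
```

```text
plate [0.6176 0.0259 0.022 ]
plate [ 0.6157 -0.0595  0.022 ]
plate [ 0.4225 -0.059   0.022 ]
plate [0.4227 0.0301 0.022 ]
posts [ 0.5957 -0.0169  0.173 ] [ 0.4461 -0.0129  0.173 ]
((290.3095703125, 91.43038940429688), (19.497756958007812, 162.5955810546875), 5.7582597732543945) [array([0.4296, 0.0138, 0.156 ]), array([ 0.6159, -0.0168,  0.156 ]), array([ 0.6134, -0.0389,  0.156 ]), array([ 0.4265, -0.0112,  0.156 ])] [ 0.52682586 -0.01462195  0.16      ]
dish [ 0.5673 -0.2086  0.015 ]
nest [0.4783 0.1466 0.01  ]
bottle [0.612  0.1355 0.175 ]
basket rim [ 0.4151 -0.2145  0.028 ] [[0.465, -0.146], [0.482, -0.265], [0.367, -0.284], [0.347, -0.163]]
cradle foot [0.4893 0.3177 0.005 ] [[0.553, 0.339], [0.546, 0.26], [0.421, 0.292], [0.437, 0.38]]
cradle horns [0.488  0.2935 0.05  ] [[0.535, 0.327], [0.532, 0.241], [0.45, 0.346], [0.435, 0.26]]
nest [0.4785 0.1458 0.018 ] [[0.526, 0.189], [0.524, 0.095], [0.431, 0.099], [0.433, 0.199]]
```

Emit:
step_arm(
  targets=[0,-11,-7,32,-0.7,0,0,0,-11,-7,32,0,0,0,0,-11,-7,32,0,0,0,0,-11,-7,30,0,0,0,0,0,0,0,0,0,0],
)

```text
time_s: 3.93
eef_pos: [0.4553, -0.0176, 0.2691]
tcp_rot: [-0.695, 0.719, -0.005, 0.001]
wrist_force: [-0.6, 0.7, -1.0]
gripper_width: 1.004
```

Run:
```python
from h import *
w=look("w2",["yoke_mid","plug_mid","stand","nest","dish"]); go(.52,-.0155,.2,-97)
f=pickle.load(open("w2.pkl","rb"));p=f["pixels"].astype(int)
m=((p[...,2]>110)&(p[...,1]<70)&(p[...,0]<70)).astype(np.uint8);m[:, :180]=0;m[:,450:]=0
cnt=max(cv2.findContours(m,0,2)[0],key=cv2.contourArea);r=cv2.minAreaRect(cnt);print(r)
```

```text
yoke_mid [(0.88, [320.5, 106.2], 4835)]
plug_mid [(0.77, [332.1, 119.5], 340)]
stand [(0.9, [308.9, 92.4], 7784)]
nest [(0.65, [202.1, 155.2], 5334), (0.44, [335.4, 110.4], 127)]
dish [(0.75, [478.5, 76.2], 5379)]
t 4.2333 at [ 0.4589 -0.0201  0.278 ] head -92.0 tilt [ 0.022 -0.009 -1.   ] F [-0.   0.8 -0.2] w 1.0
 go tool mm [ -7.3 -59.2  79.3] turn z 5.0
((319.4286193847656, 103.04875946044922), (29.24248695373535, 209.42735290527344), 6.490771770477295)
```

View pics/w2.png

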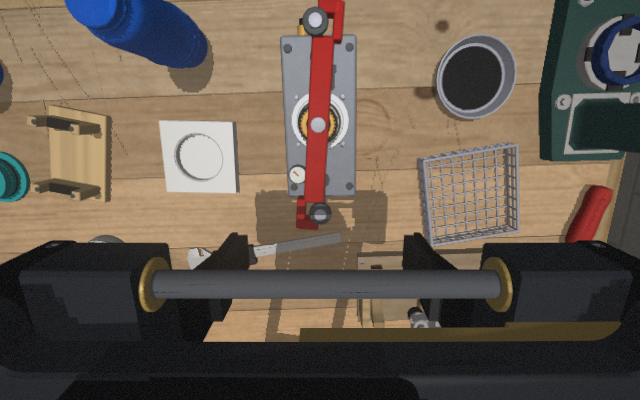

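Run:
```python
from h import *
for n,rows,(a,b) in(("w1",range(40,145,5),(270,315)),("w2",range(45,190,6),(290,350))):
    f=pickle.load(open(n+".pkl","rb"));p=f["pixels"].astype(int)
    P=[]
    for r in rows:
        c=[x for x in range(a,b) if p[r,x,2]>110 and p[r,x,1]<90 and p[r,x,0]<90]
        if len(c)>3:P.append(onz(f,((c[0]+c[-1])/2,r),.160)[:2])
    P=np.array(P);k=np.polyfit(P[:,0],P[:,1],1);print(n,np.degrees(np.arctan(k[0])),"y at .52",np.polyval(k,.52),np.std(P[:,1]-np.polyval(k,P[:,0])))
f1=pickle.load(open("w1.pkl","rb"));f2=pickle.load(open("w2.pkl","rb"))
T=lambda n,a,b:print(n,*tri((f1,a),(f2,b)))
T("boss",(290,97),(318,125));T("posts far",(288,25),(316,20));T("post near",(291,160),(320,212))
T("nest",(207,128),(200,156));T("dish",(419,69),(476,76));
print([onz(f2,c,.022).round(4)[:2] for c in [(281,36),(355,35),(356,195),(286,195)]])
print("nest",np.mean([onz(f2,c,.018) for c in [(160,122),(237,123),(238,192),(164,191)]],0),"dish",onz(f2,(476,76),.012),"basket",[onz(f2,c,.028).round(3) for c in[(420,158),(517,146),(520,232),(427,244)]])
```

```text
w1 -5.536090968333236 y at .52 -0.01424317254479597 0.0003635666207269584
w2 -5.620517919623516 y at .52 -0.014114124780821531 0.00019237419873343792
boss [ 0.52039774 -0.01440057  0.1632582 ] [0.2, 0.2]
posts far [ 0.59783878 -0.01609542  0.16584812] [0.3, 0.3]
post near [ 0.4455747  -0.0127908   0.16663202] [0.7, 0.7]
nest [0.48240148 0.13992892 0.02848631] [0.6, 0.6]
dish [ 0.566913   -0.20601254  0.02481596] [0.9, 0.9]
[array([0.6198, 0.0279]), array([ 0.618 , -0.0596]), array([ 0.4224, -0.0594]), array([0.4257, 0.0347])]
nest [0.4787319  0.14538757 0.018     ] dish [ 0.56900047 -0.21213292  0.012     ] basket [array([ 0.47 , -0.142,  0.028]), array([ 0.482, -0.265,  0.028]), array([ 0.364, -0.285,  0.028]), array([ 0.35 , -0.157,  0.028])]
```

Emit:
step_arm(
  targets=[0,-2,-20,20,-1.3,-0.5,3.6,0,-2,-20,22,0,0,0,0,-2,-20,22,0,0,0,0,0,0,20,0,0,0,0,0,0,0,0,0,0],
)

```text
time_s: 4.65
eef_pos: [0.5293, -0.0232, 0.2058]
tcp_rot: [-0.669, 0.743, -0.009, 0.007]
wrist_force: [-0.2, 0.1, -0.1]
gripper_width: 1.001
```

Run:
```python
from h import *
go(.5207,-.0144,.150,-95.6)
```

```text
t 4.65 at [ 0.5293 -0.0232  0.2058] head -96.0 tilt [ 0.023 -0.004 -1.   ] F [-0.2  0.1 -0.1] w 1.001
 go tool mm [-8.  10.7 55.6] turn z -0.4
```

Emit:
step_arm(
  targets=[0,-4,5,10,-1.3,0,0,0,-4,5,10,0,0,0,0,0,0,10,0,0,0,0,0,0,10,0,0,0,0,0,0,0,0,0,0],
)

```text
time_s: 5.07
eef_pos: [0.5219, -0.0149, 0.169]
tcp_rot: [-0.669, 0.743, -0.003, 0.001]
wrist_force: [0.6, 0.1, -0.3]
gripper_width: 0.995
```

Run:
```python
from h import *
go(.5207,-.0144,.150,-95.6)
```

```text
t 5.0667 at [ 0.5219 -0.0149  0.169 ] head -96.0 tilt [ 0.007 -0.003 -1.   ] F [ 0.6  0.1 -0.3] w 0.995
 go tool mm [-0.4  1.3 18.9] turn z -0.4
```

Emit:
step_arm(
  targets=[0,0,1,10,-0.4,0,0,0,0,0,9,0,0,0,0,0,0,0,0,0,0,255,0,0,0,0,0,0,255,0,0,0,0,0,0],
  newtons=40,
)

```text
time_s: 5.48
eef_pos: [0.5207, -0.0149, 0.1486]
tcp_rot: [-0.669, 0.743, -0.001, -0.001]
wrist_force: [-0.4, 0.0, -0.3]
gripper_width: 0.921
```

Emit:
step_arm(
  targets=[255,0,0,0,0,0,0,255,0,0,0,0,0,0,255,0,0,0,0,0,0,255,0,0,0,0,0,0],
)

```text
time_s: 5.82
eef_pos: [0.5216, -0.0151, 0.1498]
tcp_rot: [-0.669, 0.743, -0.002, -0.0]
wrist_force: [-0.5, 0.3, 0.3]
gripper_width: 0.631
```

Run:
```python
from h import *
go(.5207,-.0144,.150,-95.6)
```

```text
t 5.8167 at [ 0.5216 -0.0151  0.1498] head -96.0 tilt [ 0.002 -0.003 -1.   ] F [-0.5  0.3  0.3] w 0.631
 go tool mm [-0.6  1.  -0.2] turn z -0.4
```

Emit:
step_arm(
  targets=[255,0,0,0,0,0,0,255,0,0,0,0,0,0,255,0,0,0,0,0,0,255,0,0,0,0,0,0,255,0,0,0,0,0,0],
)

```text
time_s: 6.23
eef_pos: [0.5222, -0.0152, 0.1506]
tcp_rot: [-0.669, 0.743, -0.002, 0.0]
wrist_force: [-0.4, 0.1, -0.5]
gripper_width: 0.245
```

Emit:
step_arm(
  targets=[255,0,0,0,0,0,0,255,0,0,0,0,0,0,255,0,0,0,0,0,0,255,0,0,0,0,0,0],
)

```text
time_s: 6.57
eef_pos: [0.5223, -0.0142, 0.1506]
tcp_rot: [-0.669, 0.743, -0.002, 0.001]
wrist_force: [-0.1, 0.5, 0.4]
gripper_width: 0.204
```

Run:
```python
from h import *
go(.5207,-.0144,.150,-120)
```

```text
t 6.5667 at [ 0.5223 -0.0142  0.1506] head -96.0 tilt [ 0.004 -0.002 -1.   ] F [-0.1  0.5  0.4] w 0.204
 go tool mm [0.3 1.5 0.6] turn z 24.0
```

Emit:
step_arm(
  targets=[255,0,0,0,0,0,4,255,0,0,0,0,0,4,255,0,0,0,0,0,4,255,0,0,0,0,0,4,255,0,0,0,0,0,4],
)

```text
time_s: 6.98
eef_pos: [0.5221, -0.015, 0.1506]
tcp_rot: [-0.525, 0.851, -0.002, 0.0]
wrist_force: [0.0, 0.4, 0.5]
gripper_width: 0.204
```

Emit:
step_arm(
  targets=[255,0,0,0,0,0,4,255,0,0,0,0,0,4,255,0,0,0,0,0,0],
)

```text
time_s: 7.23
eef_pos: [0.522, -0.0156, 0.1507]
tcp_rot: [-0.459, 0.888, -0.003, 0.0]
wrist_force: [-0.3, 0.3, 0.5]
gripper_width: 0.203
```

Run:
```python
from h import *
go(.5207,-.0144,.150,-122)
```

```text
t 7.2333 at [ 0.522  -0.0156  0.1507] head -125.3 tilt [ 0.003 -0.004 -1.   ] F [-0.3  0.3  0.5] w 0.203
 go tool mm [-0.2  1.8  0.6] turn z -3.3
```

Emit:
step_arm(
  targets=[255,0,0,-3,0,0,0,255,0,0,-6,0,0,0,255,0,0,-8,0,0,0,255,0,0,-8,0,0,0,255,0,0,0,0,0,0],
)

```text
time_s: 7.65
eef_pos: [0.5201, -0.0157, 0.1759]
tcp_rot: [-0.462, 0.887, -0.002, -0.002]
wrist_force: [0.0, -0.2, -2.8]
gripper_width: 0.202
```

Run:
```python
from h import *
go(.5,-.0144,.26,-122)
w=look("w3",["yoke_mid","plug_mid"])
s=grab_frame("side");x=s["pixels"][100:210,230:380];cv2.imwrite("pics/s3.png",cv2.resize(x,None,fx=5,fy=5,interpolation=cv2.INTER_CUBIC))
```

```text
t 7.65 at [ 0.5201 -0.0157  0.1759] head -124.9 tilt [-0.002 -0.004 -1.   ] F [ 0.  -0.2 -2.8] w 0.202
 go tool mm [ 10.9  17.1 -84.1] turn z -2.9
yoke_mid [(0.83, [329.9, 181.7], 8031), (0.64, [303.1, 196.1], 152)]
plug_mid [(0.82, [304.1, 216.3], 438)]
```

View pics/s3.png

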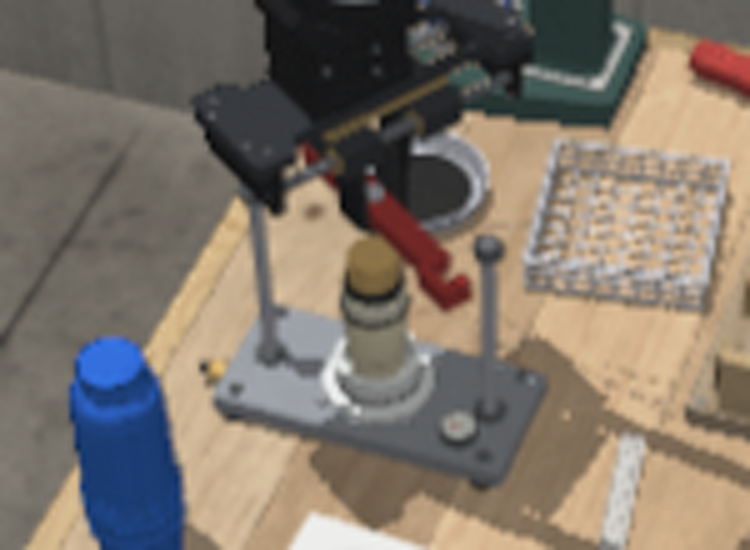

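Emit:
step_arm(
  targets=[255,0,0,-20,0,0,-5,255,0,0,-30,0,0,-5,255,0,0,-30,0,0,-5,255,0,0,-24,0,0,-5,255,-15,10,0,0,0,0],
)

```text
time_s: 8.27
eef_pos: [0.5105, 0.0007, 0.2761]
tcp_rot: [-0.615, 0.788, 0.004, -0.007]
wrist_force: [1.0, 0.6, -2.4]
gripper_width: 0.201
```

Emit:
step_arm(
  targets=[255,-24,18,0,0,0,0,255,-24,18,0,0,0,0,255,-24,18,0,0,0,0,255,-24,18,0,0,0,0,255,-24,18,0,0,0,0],
)

```text
time_s: 8.68
eef_pos: [0.4521, 0.1404, 0.2775]
tcp_rot: [-0.613, 0.79, 0.002, -0.006]
wrist_force: [0.3, 1.0, -3.0]
gripper_width: 0.2
```

Emit:
step_arm(
  targets=[255,0,0,0,0,0,0,255,0,0,0,0,0,0],
)

```text
time_s: 8.85
eef_pos: [0.4492, 0.1455, 0.277]
tcp_rot: [-0.615, 0.788, 0.004, -0.006]
wrist_force: [0.4, -0.4, -2.2]
gripper_width: 0.202
```

Run:
```python
from h import *
w=look("w4",["cradle_rest","nest","spare_bottle_mid"]);go(.488,.30,.26,-104)
```

```text
cradle_rest [(0.67, [196.7, 162.7], 4972), (0.62, [413.1, 97.8], 9565), (0.37, [586.1, 128.6], 4451)]
nest [(0.75, [301.9, 135.9], 2919)]
spare_bottle_mid [(0.82, [281.9, 25.3], 3356)]
t 9.05 at [0.4501 0.1438 0.277 ] head -104.2 tilt [-0.015 -0.002 -1.   ] F [ 0.1  0.1 -2.7] w 0.199
 go tool mm [-160.8    1.5   16.1] turn z -0.2
```

View pics/w4.png

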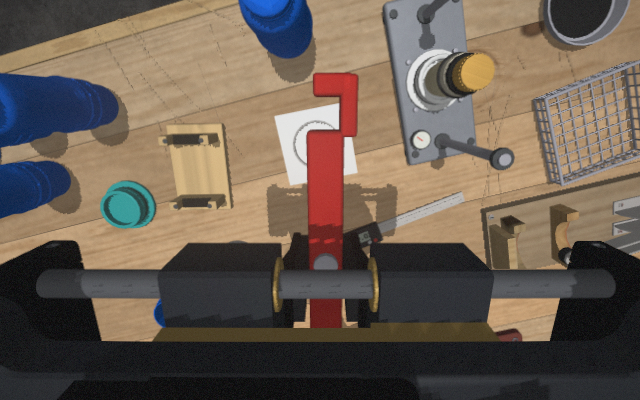

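Run:
```python
from h import *
f=pickle.load(open("w4.pkl","rb"))
P=np.array([onz(f,c,.005) for c in[(168,125),(223,124),(230,207),(176,209)]])[:,:2]
print("foot",P.mean(0).round(4),P.round(3).tolist(),np.degrees(np.arctan2(*((P[0]+P[1]-P[2]-P[3])[::-1]))))
H=np.array([onz(f,c,.05) for c in[(160,139),(223,140),(172,203),(224,205)]])[:,:2]
print("horns",H.mean(0),H.round(3).tolist(),np.degrees(np.arctan2(*((H[0]+H[1]-H[2]-H[3])[::-1]))))
print("plug",onz(f,(474,72),.14))
g=f["pixels"][100:225,140:250];cv2.imwrite("pics/c4.png",cv2.resize(g,None,fx=5,fy=4.8,interpolation=cv2.INTER_CUBIC))
```

```text
foot [0.4869 0.3153] [[0.552, 0.336], [0.535, 0.263], [0.422, 0.293], [0.438, 0.37]] -15.558735915695898
horns [0.48642875 0.30334004] [[0.536, 0.33], [0.516, 0.256], [0.456, 0.346], [0.437, 0.282]] -15.181291065669981
plug [ 0.52074775 -0.00910577  0.14      ]
```

View pics/c4.png

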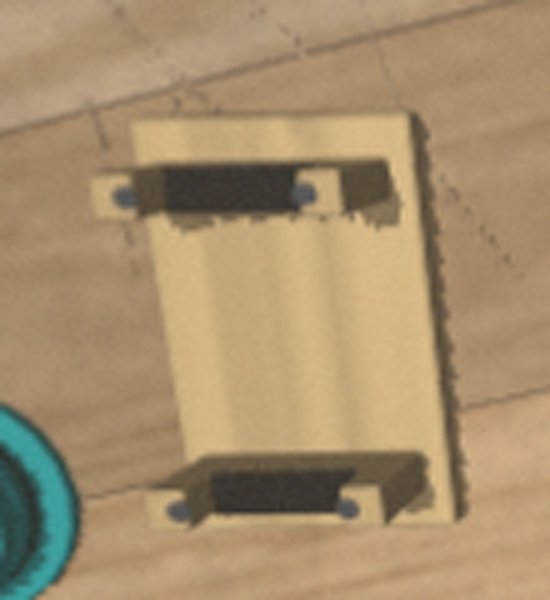

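Run:
```python
from h import *
f=pickle.load(open("w4.pkl","rb"));b=grab_frame("side")
P=np.array([onz(f,c,.05) for c in[(165,140.8),(200.6,140.2),(176,206.7),(209.6,206)]])[:,:2]
print(P.mean(0).round(4),P.round(4).tolist(),np.degrees(np.arctan2(*((P[0]+P[1]-P[2]-P[3])[::-1]))))
c=P.mean(0);go(*c,.28,-105.5);go(*c,.1,-105.5)
```

```text
[0.4865 0.3126] [[0.5326, 0.3245], [0.5226, 0.2821], [0.4502, 0.3431], [0.4405, 0.3005]] -12.69470878996299
t 9.1 at [0.4502 0.1437 0.2771] head -104.3 tilt [-0.014 -0.002 -1.   ] F [-0.1  0.5 -3. ] w 0.205
 go tool mm [-172.6    6.5   -3.8] turn z 1.2
t 9.1 at [0.4502 0.1437 0.2771] head -104.3 tilt [-0.014 -0.002 -1.   ] F [-0.1  0.5 -3. ] w 0.205
 go tool mm [-173.6    4.1  176.2] turn z 1.2
```

Emit:
step_arm(
  targets=[255,-30,1,0,0.8,0,0,255,-35,1,10,0,0,0,255,-35,1,20,0,0,0,255,-35,1,20,0,0,0,255,-30,1,20,0,0,0],
)

```text
time_s: 9.52
eef_pos: [0.4964, 0.3005, 0.2108]
tcp_rot: [-0.606, 0.795, -0.006, 0.004]
wrist_force: [0.2, 0.0, -2.2]
gripper_width: 0.203
```

Emit:
step_arm(
  targets=[255,0,0,20,0,0,0,255,0,0,20,0,0,0,255,0,0,10,0,0,0,255,0,0,0,0,0,0],
)

```text
time_s: 9.85
eef_pos: [0.4975, 0.3026, 0.1518]
tcp_rot: [-0.607, 0.795, -0.005, 0.0]
wrist_force: [0.9, -0.4, -2.7]
gripper_width: 0.199
```

Run:
```python
from h import *
go(.4868,.3132,.038,-104)
```

```text
t 9.85 at [0.4975 0.3026 0.1518] head -105.3 tilt [ 0.006 -0.007 -1.   ] F [ 0.9 -0.4 -2.7] w 0.199
 go tool mm [ -8.   14.  113.7] turn z -1.3
```

Emit:
step_arm(
  targets=[255,-4,7,10,-0.4,0,-1.3,255,-4,7,20,0,0,0,255,0,0,20,0,0,0,255,0,0,20,0,0,0,255,0,0,10,0,0,0],
)

```text
time_s: 10.27
eef_pos: [0.4914, 0.3137, 0.0757]
tcp_rot: [-0.615, 0.788, -0.003, 0.004]
wrist_force: [-0.9, -0.5, -2.4]
gripper_width: 0.204
```

Emit:
step_arm(
  targets=[255,0,0,5,0,0,0,255,0,0,0,0,0,0],
)

```text
time_s: 10.43
eef_pos: [0.4908, 0.3128, 0.0693]
tcp_rot: [-0.615, 0.788, -0.002, 0.003]
wrist_force: [0.2, -0.2, -2.3]
gripper_width: 0.204
```

Run:
```python
from h import *
go(.4868,.3132,.038,-104)
```

```text
t 10.4333 at [0.4908 0.3128 0.0693] head -104.1 tilt [ 0.007 -0.    -1.   ] F [ 0.2 -0.2 -2.3] w 0.204
 go tool mm [ 0.6  4.2 31.3] turn z -0.1
```

Emit:
step_arm(
  targets=[255,0,4,10,-0.4,0,0,255,0,0,10,0,0,0,255,0,0,6,0,0,0,255,0,0,3,0,0,0,255,0,0,0,0,0,0],
)

```text
time_s: 10.85
eef_pos: [0.4897, 0.315, 0.0418]
tcp_rot: [-0.615, 0.788, 0.0, 0.004]
wrist_force: [-0.6, 0.3, -3.8]
gripper_width: 0.202
```

Emit:
step_arm(
  targets=[255,0,0,2,0,0,0],
)

```text
time_s: 10.93
eef_pos: [0.4901, 0.3152, 0.0401]
tcp_rot: [-0.615, 0.788, 0.0, 0.004]
wrist_force: [0.8, 0.3, -3.0]
gripper_width: 0.203
```

Run:
```python
from h import *
go(.4868,.3132,.037,-104)
```

```text
t 10.9333 at [0.4901 0.3152 0.0401] head -104.1 tilt [ 0.006  0.005 -1.   ] F [ 0.8  0.3 -3. ] w 0.203
 go tool mm [2.7 2.8 3.1] turn z -0.1
```

Emit:
step_arm(
  targets=[255,2,2,2,0,0,0,255,0,0,1,0,0,0,255,0,0,0,0,0,0,110,0,0,0,0,0,0,110,0,0,0,0,0,0],
)

```text
time_s: 11.35
eef_pos: [0.4887, 0.3142, 0.0391]
tcp_rot: [-0.615, 0.788, -0.0, 0.005]
wrist_force: [-0.1, -0.6, 0.0]
gripper_width: 0.28
```

Emit:
step_arm(
  targets=[110,0,0,0,0,0,0,110,0,0,0,0,0,0,110,0,0,0,0,0,0,110,0,0,0,0,0,0],
)

```text
time_s: 11.68
eef_pos: [0.4903, 0.315, 0.0408]
tcp_rot: [-0.615, 0.788, -0.001, 0.007]
wrist_force: [-0.3, 0.3, 0.7]
gripper_width: 0.534
```

Run:
```python
from h import *
go(.4868,.3132,.037,-104)
```

```text
t 11.6833 at [0.4903 0.315  0.0408] head -104.1 tilt [ 0.012  0.008 -1.   ] F [-0.3  0.3  0.7] w 0.534
 go tool mm [2.6 3.  3.7] turn z -0.1
```

Emit:
step_arm(
  targets=[110,0,0,-15,0,0,0,110,0,0,-40,-0.6,0.4,0,110,0,0,-40,0,0,-4,110,0,0,-40,0,0,-4,0,0,0,-40,0,0,-4],
)

```text
time_s: 12.1
eef_pos: [0.4823, 0.3105, 0.2088]
tcp_rot: [-0.696, 0.718, 0.005, -0.011]
wrist_force: [0.6, 0.5, -0.8]
gripper_width: 0.597
```

Run:
```python
from h import *
go(.44,-.012,.25,-91.5)
w=look("w5",["yoke_mid","cradle_rest"])
```

```text
t 12.1 at [0.4823 0.3105 0.2088] head -91.7 tilt [-0.023 -0.007 -1.   ] F [ 0.6  0.5 -0.8] w 0.597
 go tool mm [324.   33.5 -37.9] turn z -0.2
yoke_mid [(0.88, [325.7, 169.6], 2932), (0.73, [314.3, 164.8], 4872)]
cradle_rest [(0.76, [316.5, 159.9], 4903)]
```

View pics/w5.png

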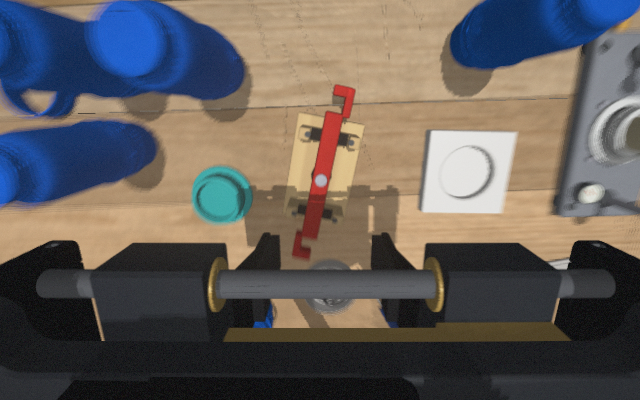

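Emit:
step_arm(
  targets=[0,20,3,-20,1.3,0,0,0,35,3,-18,0,0,0,0,35,3,0,0,0,0,0,35,3,0,0,0,0,0,35,3,0,0,0,0],
)

```text
time_s: 12.67
eef_pos: [0.462, 0.1527, 0.2449]
tcp_rot: [-0.697, 0.717, -0.002, -0.001]
wrist_force: [0.6, -1.2, 0.6]
gripper_width: 0.988
```

Emit:
step_arm(
  targets=[0,35,4,0,0,0,0,0,35,4,0,0,0,0,0,35,4,0,0,0,0,0,35,4,0,0,0,0,0,20,2,0,0,0,0],
)

```text
time_s: 13.08
eef_pos: [0.4331, -0.015, 0.2381]
tcp_rot: [-0.696, 0.718, 0.001, -0.005]
wrist_force: [0.3, 0.4, 1.8]
gripper_width: 1.002
```

Emit:
step_arm(
  targets=[0,0,0,0,0,0,0,0,0,0,0,0,0,0],
)

```text
time_s: 13.25
eef_pos: [0.4311, -0.0187, 0.2353]
tcp_rot: [-0.694, 0.72, 0.002, -0.007]
wrist_force: [-0.0, 0.0, 0.7]
gripper_width: 0.998
```

Run:
```python
from h import *
w=look("w6",["plug_mid","cartridge_mid","collar_mid","dish"]);go(.5207,-.012,.2,-91.2)
f=w;p=cv2.GaussianBlur(f["pixels"],(3,3),0);h=cv2.cvtColor(p,cv2.COLOR_BGR2HSV)
m=cv2.inRange(h,(14,110,60),(28,255,255));m[240:]=0;m[:,:200]=0;m[:,450:]=0
c=max(cv2.findContours(m,0,2)[0],key=cv2.contourArea);print(cv2.contourArea(c),cv2.minEnclosingCircle(c),cv2.boundingRect(c))
for r in cut_out(f,"plug_mid")[:2]:
    q=r["point"];print(onz(f,q,.138))
```

```text
plug_mid [(0.76, [313.2, 90.2], 1744)]
cartridge_mid [(0.84, [333.6, 101.6], 183), (0.25, [335.5, 112.0], 1283)]
collar_mid [(0.66, [337.7, 110.3], 1428)]
dish [(0.6, [489.4, 40.8], 6865), (0.22, [312.9, 91.4], 1697)]
t 13.5 at [ 0.4319 -0.017   0.2363] head -91.9 tilt [-0.012 -0.006 -1.   ] F [ 0.1 -0.   0.1] w 1.003
 go tool mm [ -8.2 -89.   35.2] turn z -0.7
1311.5 ((313.5, 90.70930480957031), 21.761157989501953) (293, 69, 41, 44)
[ 0.52092557 -0.01365561  0.138     ]
```

View pics/w6.png

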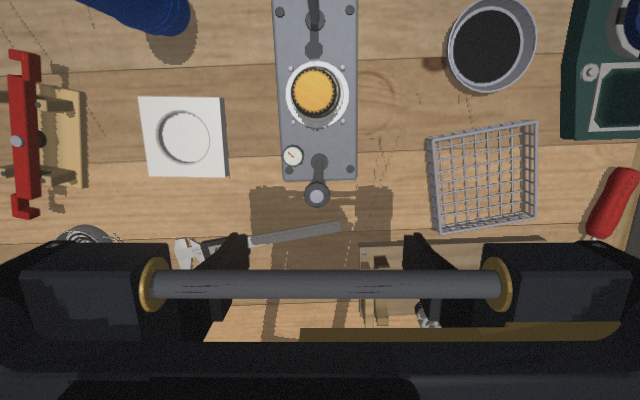

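Emit:
step_arm(
  targets=[0,-2,-25,10,0.7,-0.3,-0.5,0,-2,-30,15,0,0,0,0,-2,-30,15,0,0,0,0,0,-4,20,0,0,0,0,0,0,0,0,0,0],
)

```text
time_s: 13.97
eef_pos: [0.5274, -0.0084, 0.1767]
tcp_rot: [-0.701, 0.713, -0.004, 0.002]
wrist_force: [-0.5, -0.2, -1.4]
gripper_width: 1.001
```

Run:
```python
from h import *
go(.5205,-.0143,.123,-91.5)
f=pickle.load(open("w6.pkl","rb"))
print("nest rim",onz(f,(186,136.5),.018),np.mean([onz(f,c,.018) for c in[(138,97),(223,97),(228,177),(148,178)]],0))
print("dish rim",onz(f,(491.5,45),.018))
P=np.array([onz(f,c,.028) for c in[(427,138),(537,121),(537,216),(436,233)]]);print("basket",P.mean(0),P.round(3).tolist())
```

```text
t 13.9667 at [ 0.5274 -0.0084  0.1767] head -90.9 tilt [ 0.009 -0.002 -1.   ] F [-0.5 -0.2 -1.4] w 1.001
 go tool mm [ 6.   7.2 53.7] turn z 0.6
nest rim [0.48079906 0.14267757 0.018     ] [0.4783674  0.14512023 0.018     ]
dish rim [ 0.56667325 -0.20870244  0.018     ]
basket [ 0.41744604 -0.21137065  0.028     ] [[0.469, -0.139, 0.028], [0.484, -0.265, 0.028], [0.367, -0.283, 0.028], [0.35, -0.157, 0.028]]
```

Emit:
step_arm(
  targets=[90,3,4,10,-0.5,0,0.5,90,3,3,10,0,0,0,90,0,0,14,0,0,0,90,0,0,12,0,0,0,90,0,0,0,0,0,0],
)

```text
time_s: 14.38
eef_pos: [0.5185, -0.0129, 0.1295]
tcp_rot: [-0.699, 0.715, -0.001, -0.001]
wrist_force: [-0.7, 0.3, 0.2]
gripper_width: 0.712
```

Run:
```python
from h import *
go(.5205,-.0143,.123,-91.5)
```

```text
t 14.3833 at [ 0.5185 -0.0129  0.1295] head -91.2 tilt [-0.001 -0.002 -1.   ] F [-0.7  0.3  0.2] w 0.712
 go tool mm [ 1.3 -2.   6.5] turn z 0.3
```

Emit:
step_arm(
  targets=[90,1,-2,5,0,0,0,90,0,0,0,0,0,0,255,0,0,0,0,0,0,255,0,0,0,0,0,0,255,0,0,0,0,0,0],
  newtons=15,
)

```text
time_s: 14.8
eef_pos: [0.5208, -0.0146, 0.1265]
tcp_rot: [-0.699, 0.715, -0.002, -0.0]
wrist_force: [-0.1, 0.7, 0.3]
gripper_width: 0.501
```

Emit:
step_arm(
  targets=[255,0,0,0,0,0,0,255,0,0,0,0,0,0,255,0,0,0,0,0,0,255,0,0,0,0,0,0,255,0,0,0,0,0,0],
)

```text
time_s: 15.22
eef_pos: [0.5217, -0.0147, 0.1278]
tcp_rot: [-0.699, 0.715, -0.003, 0.001]
wrist_force: [0.1, -0.4, -1.3]
gripper_width: 0.352
```

Run:
```python
from h import *
go(.5205,-.0143,.123,-91.5)
```

```text
t 15.2167 at [ 0.5217 -0.0147  0.1278] head -91.3 tilt [ 0.005 -0.003 -1.   ] F [ 0.1 -0.4 -1.3] w 0.352
 go tool mm [-0.4  1.2  4.8] turn z 0.2
```

Emit:
step_arm(
  targets=[255,0,0,-4,0,0,0,255,0,0,-15,0,0,0,255,0,0,-35,0,0,-7,255,0,0,-40,0,0,-7,255,0,0,-15,0,0,-7],
)

```text
time_s: 15.63
eef_pos: [0.5162, -0.0136, 0.2341]
tcp_rot: [0.82, -0.572, -0.004, 0.003]
wrist_force: [1.4, -0.5, -0.4]
gripper_width: 0.346
```

Emit:
step_arm(
  targets=[255,0,0,0,0,0,-7,255,0,0,0,0,0,-7,255,0,0,0,0,0,-7,255,0,0,0,0,0,-7,255,0,0,0,0,0,-7],
)

```text
time_s: 16.05
eef_pos: [0.5199, -0.0141, 0.2437]
tcp_rot: [0.956, -0.293, 0.001, 0.001]
wrist_force: [-0.9, 0.2, -0.4]
gripper_width: 0.347
```

Emit:
step_arm(
  targets=[255,0,0,0,0,0,-7,255,0,0,0,0,0,-7,255,0,0,0,0,0,-7,255,0,0,0,0,0,-3,255,0,0,0,0,0,0],
)

```text
time_s: 16.47
eef_pos: [0.5196, -0.014, 0.245]
tcp_rot: [0.997, -0.079, 0.001, 0.001]
wrist_force: [0.1, 0.4, -1.3]
gripper_width: 0.349
```

Run:
```python
from h import *
go(.567,-.209,.10,-10)
for n in("w2","w6"):
    f=pickle.load(open(n+".pkl","rb"));print([onz(f,c,.02).round(3) for c in([(549,60),(541,155)] if n=="w2" else [(570,50),(560,130)])])
w=look("w7",["dish","plug_mid","cartridge_mid"])
```

```text
t 16.4667 at [ 0.5196 -0.014   0.245 ] head -9.0 tilt [ 0.002 -0.003 -1.   ] F [ 0.1  0.4 -1.3] w 0.349
 go tool mm [ 77.1 184.8 145.6] turn z 1.0
[array([ 0.584, -0.297,  0.02 ]), array([ 0.468, -0.304,  0.02 ])]
[array([ 0.559, -0.296,  0.02 ]), array([ 0.472, -0.3  ,  0.02 ])]
dish [(0.76, [355.0, 309.5], 350)]
plug_mid [(0.68, [325.0, 241.7], 2915)]
cartridge_mid [(0.84, [327.2, 184.8], 1606)]
```

Emit:
step_arm(
  targets=[255,0,0,0,0,0,-7,255,9,32,0,0,0,0,255,9,32,0,0,0,0,255,9,32,0,0,0,0,255,9,32,10,0,0,0],
)

```text
time_s: 17.08
eef_pos: [0.5525, -0.1408, 0.2377]
tcp_rot: [1.0, -0.015, 0.003, 0.001]
wrist_force: [1.4, -0.6, -1.6]
gripper_width: 0.355
```

Emit:
step_arm(
  targets=[255,9,32,20,0,0,0,255,9,32,20,0,0,0,255,0,0,20,0,0,0,255,0,0,10,0,0,0,255,0,0,0,0,0,0],
)

```text
time_s: 17.5
eef_pos: [0.5704, -0.2165, 0.1648]
tcp_rot: [1.0, -0.021, 0.004, 0.002]
wrist_force: [-0.3, 0.5, -0.1]
gripper_width: 0.347
```

Run:
```python
from h import *
go(.567,-.209,.022,-2)
```

```text
t 17.5 at [ 0.5704 -0.2165  0.1648] head -2.5 tilt [ 0.009 -0.004 -1.   ] F [-0.3  0.5 -0.1] w 0.347
 go tool mm [ -5.   -8.  142.7] turn z -0.5
```

Emit:
step_arm(
  targets=[255,-3,-4,20,0,-0.5,0,255,-2,-4,30,0,0,0,255,0,0,30,0,0,0,255,0,0,25,0,0,0,255,0,0,0,0,0,0],
)

```text
time_s: 17.92
eef_pos: [0.5694, -0.2062, 0.063]
tcp_rot: [1.0, -0.021, 0.004, 0.003]
wrist_force: [-1.7, -0.3, -1.9]
gripper_width: 0.348
```

Run:
```python
from h import *
go(.567,-.209,.021,-2)
```

```text
t 17.9167 at [ 0.5694 -0.2062  0.063 ] head -2.4 tilt [ 0.007 -0.007 -1.   ] F [-1.7 -0.3 -1.9] w 0.348
 go tool mm [-2.6  2.7 42. ] turn z -0.4
```

Emit:
step_arm(
  targets=[255,-2,2,18,0,0,0,255,0,0,12,0,0,0,255,0,0,6,0,0,0,255,0,0,3,0,0,0,255,0,0,0,0,0,0],
)

```text
time_s: 18.33
eef_pos: [0.5719, -0.2065, 0.0299]
tcp_rot: [1.0, -0.02, 0.007, 0.004]
wrist_force: [0.5, -0.3, -0.8]
gripper_width: 0.35
```

Emit:
step_arm(
  targets=[255,0,0,2,0,0,0,255,0,0,2,0,0,0],
)

```text
time_s: 18.5
eef_pos: [0.5739, -0.2071, 0.0287]
tcp_rot: [1.0, -0.02, 0.009, 0.005]
wrist_force: [-0.3, 0.4, -0.3]
gripper_width: 0.351
```

Run:
```python
from h import *
go(.567,-.209,.021,-2)
```

```text
t 18.5 at [ 0.5739 -0.2071  0.0287] head -2.3 tilt [ 0.017 -0.011 -1.   ] F [-0.3  0.4 -0.3] w 0.351
 go tool mm [-7.   2.1  7.6] turn z -0.3
```

Emit:
step_arm(
  targets=[255,-6,2,4,0.6,-1,0,255,0,0,4,0,0,0,255,0,0,2,0,0,0],
)

```text
time_s: 18.75
eef_pos: [0.5691, -0.21, 0.0203]
tcp_rot: [1.0, -0.02, 0.001, 0.0]
wrist_force: [-0.3, 0.5, -0.9]
gripper_width: 0.351
```

Run:
```python
from h import *
go(.567,-.209,.021,-2)
```

```text
t 18.75 at [ 0.5691 -0.21    0.0203] head -2.2 tilt [ 0.002 -0.001 -1.   ] F [-0.3  0.5 -0.9] w 0.351
 go tool mm [-2.1 -0.9 -0.7] turn z -0.2
```

Emit:
step_arm(
  targets=[255,0,0,0,0,0,0,120,0,0,0,0,0,0,120,0,0,0,0,0,0,120,0,0,0,0,0,0,120,0,0,0,0,0,0],
)

```text
time_s: 19.17
eef_pos: [0.5691, -0.2106, 0.0201]
tcp_rot: [1.0, -0.02, 0.001, 0.0]
wrist_force: [0.5, 0.3, 0.1]
gripper_width: 0.509
```

Emit:
step_arm(
  targets=[120,0,0,-6,0,0,0,120,0,0,-20,0,0,0,120,0,0,-40,0,0,0,120,0,0,-40,0,0,0,80,0,0,-30,0,0,0],
)

```text
time_s: 19.58
eef_pos: [0.5628, -0.2072, 0.1523]
tcp_rot: [1.0, -0.02, -0.007, -0.004]
wrist_force: [1.2, 0.5, 0.1]
gripper_width: 0.558
```

Run:
```python
from h import *
go(.5205,-.0143,.2,-91)
a=look("w8",["plug_mid","dish"])
```

```text
t 19.5833 at [ 0.5628 -0.2072  0.1523] head -2.3 tilt [-0.015  0.008 -1.   ] F [1.2 0.5 0.1] w 0.558
 go tool mm [ -50.7 -191.4  -45.5] turn z 88.7
plug_mid [(0.7, [333.8, 193.3], 1216)]
dish [(0.89, [319.5, 185.1], 6778)]
```

Emit:
step_arm(
  targets=[40,0,0,-30,0,0,7,40,0,0,-30,0,0,7,0,-19,-31,-10,0,0,0,0,-24,-31,-10,0,0,0,0,-24,-31,-5,0,0,0],
)

```text
time_s: 20.15
eef_pos: [0.5256, -0.1022, 0.2369]
tcp_rot: [0.988, -0.152, -0.009, -0.002]
wrist_force: [0.2, 1.4, -0.0]
gripper_width: 0.953
```

Emit:
step_arm(
  targets=[0,-24,-31,0,0,0,0,0,-24,-31,0,0,0,0,0,-24,-31,0,0,0,0,0,0,0,0,0,0,7,0,0,0,0,0,0,7],
)

```text
time_s: 20.57
eef_pos: [0.4776, 0.0196, 0.2355]
tcp_rot: [0.962, -0.272, -0.012, -0.002]
wrist_force: [-0.1, -0.5, 0.6]
gripper_width: 0.997
```

Emit:
step_arm(
  targets=[0,0,0,0,0,0,7,0,0,0,0,0,0,7,0,0,0,0,0,0,7,0,0,0,0,0,0,7,0,0,0,0,0,0,7],
)

```text
time_s: 20.98
eef_pos: [0.4729, 0.023, 0.2296]
tcp_rot: [0.831, -0.555, -0.017, 0.004]
wrist_force: [0.8, -0.6, -0.2]
gripper_width: 0.996
```

Emit:
step_arm(
  targets=[0,0,0,0,0,0,7,0,0,0,0,0,0,7,0,0,0,0,0,0,7,0,0,0,0,0,0,7,0,0,0,0,0,0,0],
)

```text
time_s: 21.4
eef_pos: [0.4688, 0.0238, 0.223]
tcp_rot: [-0.666, 0.745, 0.02, -0.012]
wrist_force: [-0.1, 0.1, -0.2]
gripper_width: 0.999
```

Run:
```python
from h import *
go(.5205,-.0143,.15,-91)
f=pickle.load(open("w8.pkl","rb"));print("plug",onz(f,(333.8,193.3),.02),"dish",onz(f,(319.5,185.1),.008))
a=look("w9",["cartridge_mid","collar_mid","plug_mid"])
```

```text
t 21.4 at [0.4688 0.0238 0.223 ] head -96.4 tilt [-0.044  0.014 -0.999] F [-0.1  0.1 -0.2] w 0.999
 go tool mm [ 32.7 -58.8  70.2] turn z -5.4
plug [ 0.56889069 -0.20780985  0.02      ] dish [ 0.55494353 -0.20190294  0.008     ]
cartridge_mid [(0.59, [363.7, 122.1], 2101)]
collar_mid [(0.75, [18.5, 209.1], 2029), (0.71, [344.0, 105.3], 1399)]
plug_mid [(0.81, [533.0, 53.7], 1460)]
```

View pics/w9.png

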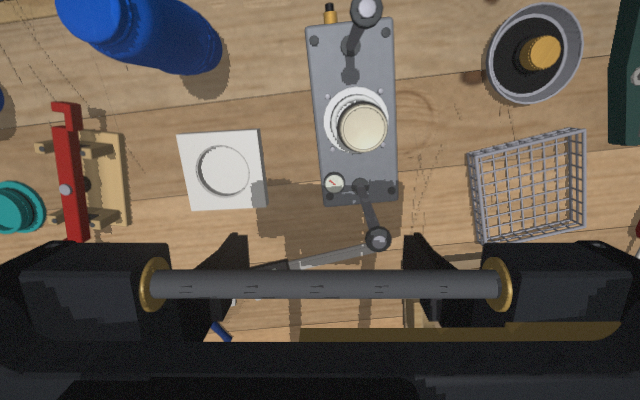

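Run:
```python
from h import *
f=pickle.load(open("w9.pkl","rb"));c=onz(f,(361.5,128.5),.112);print(c,onz(f,(363.7,122.1),.09),"collar",onz(f,(357,119),.05))
go(c[0],c[1],.15,-91.5)
```

```text
[ 0.52152693 -0.01197103  0.112     ] [ 0.52452807 -0.01638842  0.09      ] collar [ 0.52471418 -0.01382197  0.05      ]
t 21.6 at [0.4693 0.0237 0.2238] head -96.0 tilt [-0.042  0.014 -0.999] F [ 0.3 -0.5  0.2] w 0.997
 go tool mm [ 30.8 -58.8  71. ] turn z -4.5
```

Emit:
step_arm(
  targets=[0,0,0,0,2.6,0.5,-5,0,0,0,0,0,0,0],
)

```text
time_s: 21.77
eef_pos: [0.4695, 0.0236, 0.2234]
tcp_rot: [-0.704, 0.71, -0.0, 0.002]
wrist_force: [0.1, 0.1, -0.5]
gripper_width: 1.001
```

Run:
```python
from h import *
go(.5205,-.0143,.15,-91.5)
```

```text
t 21.7667 at [0.4695 0.0236 0.2234] head -90.6 tilt [ 0.003  0.002 -1.   ] F [ 0.1  0.1 -0.5] w 1.001
 go tool mm [ 37.6 -51.1  73.5] turn z 0.9
```

Emit:
step_arm(
  targets=[0,12,-17,5,0,0,0.5,0,12,-17,10,0,0,0,0,12,-17,20,0,0,0,0,0,0,20,0,0,0,0,0,0,0,0,0,0],
)

```text
time_s: 22.18
eef_pos: [0.5236, -0.0141, 0.1695]
tcp_rot: [-0.7, 0.714, -0.001, 0.003]
wrist_force: [-1.1, 0.1, -0.1]
gripper_width: 1.001
```

Run:
```python
from h import *
go(.521,-.0132,.058,-91.5)
```

```text
t 22.1833 at [ 0.5236 -0.0141  0.1695] head -91.1 tilt [ 0.006  0.003 -1.   ] F [-1.1  0.1 -0.1] w 1.001
 go tool mm [ -0.6   3.3 111.5] turn z 0.4
```

Emit:
step_arm(
  targets=[0,0,3,25,-0.3,0,0,0,0,0,25,0,0,0,60,0,0,25,0,0,0,60,0,0,20,0,0,0,60,0,0,5,0,0,0],
)

```text
time_s: 22.6
eef_pos: [0.5242, -0.0143, 0.0717]
tcp_rot: [-0.699, 0.715, -0.001, 0.003]
wrist_force: [-0.8, 0.4, 0.2]
gripper_width: 0.852
```

Run:
```python
from h import *
go(.521,-.0132,.058,-91.5)
```

```text
t 22.6 at [ 0.5242 -0.0143  0.0717] head -91.3 tilt [ 0.005  0.003 -1.   ] F [-0.8  0.4  0.2] w 0.852
 go tool mm [-1.   3.3 13.7] turn z 0.2
```

Emit:
step_arm(
  targets=[60,-1,3,9,0,0,0,60,0,0,5,0,0,0,60,0,0,0,0,0,0,255,0,0,0,0,0,0,255,0,0,0,0,0,0],
  newtons=12,
)

```text
time_s: 23.02
eef_pos: [0.5225, -0.0129, 0.06]
tcp_rot: [-0.699, 0.715, -0.001, 0.003]
wrist_force: [0.2, -0.3, 0.1]
gripper_width: 0.689
```

Emit:
step_arm(
  targets=[255,0,0,0,0,0,0,255,0,0,0,0,0,0,255,0,0,0,0,0,0,255,0,0,0,0,0,0,255,0,0,0,0,0,0],
)

```text
time_s: 23.43
eef_pos: [0.5253, -0.0133, 0.0637]
tcp_rot: [-0.699, 0.715, -0.004, 0.005]
wrist_force: [-0.4, -0.1, -0.8]
gripper_width: 0.465
```

Run:
```python
from h import *
go(.521,-.0132,.058,-91.5)
s=grab_frame("side");print([(round(r["confidence"],2),r["point"]) for r in cut_out(s,"cartridge_mid")])
```

```text
t 23.4333 at [ 0.5253 -0.0133  0.0637] head -91.3 tilt [ 0.012  0.001 -1.   ] F [-0.4 -0.1 -0.8] w 0.465
 go tool mm [0.  4.3 5.7] turn z 0.2
[(0.42, [308.2, 169.4])]
```

Emit:
step_arm(
  targets=[255,0,0,-4,-0.6,0,0,255,0,0,-8,0,0,0,255,0,0,-12,0,0,0,255,0,0,-20,0,0,0,255,0,0,-25,0,0,0],
)

```text
time_s: 23.95
eef_pos: [0.52, -0.0126, 0.1299]
tcp_rot: [-0.699, 0.715, 0.006, -0.003]
wrist_force: [0.3, -0.0, -1.0]
gripper_width: 0.462
```

Emit:
step_arm(
  targets=[255,0,0,-30,0,0,6,255,0,0,-25,0,0,6,255,0,0,-15,0,0,6,255,0,0,0,0,0,6,255,0,0,0,0,0,5],
)

```text
time_s: 24.37
eef_pos: [0.5239, -0.0133, 0.2135]
tcp_rot: [-0.489, 0.872, 0.002, -0.001]
wrist_force: [-0.8, -0.5, -1.0]
gripper_width: 0.462
```

Run:
```python
from h import *
go(.479,.1445,.18,-120)
s=grab_frame("side");print([(round(r["confidence"],2),r["point"]) for r in cut_out(s,"cartridge_mid")])
w=look("w10",["nest","cartridge_mid"])
x=s["pixels"][80:210,230:380];y=w["pixels"];cv2.imwrite("pics/m10.png",np.hstack([cv2.resize(x,(460,400),interpolation=cv2.INTER_CUBIC),y[:,300-160:300+180]]))
```

```text
t 24.3667 at [ 0.5239 -0.0133  0.2135] head -121.4 tilt [-0.003  0.002 -1.   ] F [-0.8 -0.5 -1. ] w 0.462
 go tool mm [-111.2  120.5   34. ] turn z -1.4
[(0.79, [304.2, 128.1]), (0.62, [316.0, 134.0]), (0.36, [313.9, 181.4])]
nest [(0.87, [248.4, 238.5], 959)]
cartridge_mid [(0.86, [327.7, 262.5], 5814)]
```

View pics/m10.png

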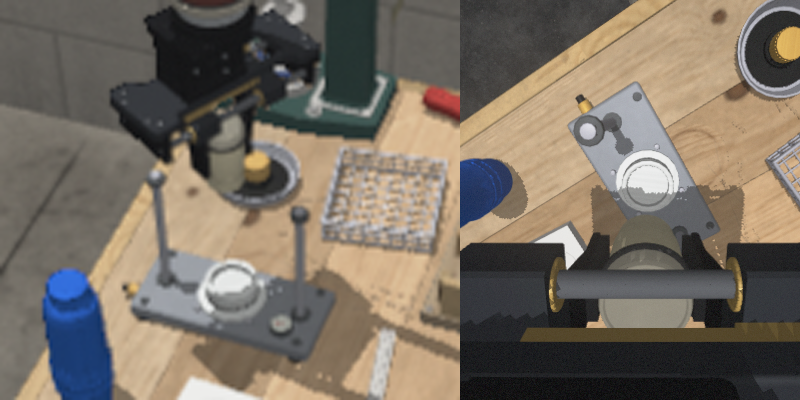

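Emit:
step_arm(
  targets=[255,-15,16,0,0,0,0,255,-24,26,0,0,0,0,255,-24,26,0,0,0,0,255,-24,26,0,0,0,0,255,-17,18,5,0,0,0],
)

```text
time_s: 25.03
eef_pos: [0.4784, 0.1331, 0.2041]
tcp_rot: [-0.493, 0.87, 0.003, -0.004]
wrist_force: [0.0, -0.2, 0.4]
gripper_width: 0.463
```

Emit:
step_arm(
  targets=[255,0,0,15,0,0,0,255,0,0,20,0,0,0,255,0,0,20,0,0,0,255,0,0,0,0,0,0],
)

```text
time_s: 25.37
eef_pos: [0.4739, 0.1399, 0.1458]
tcp_rot: [-0.501, 0.866, 0.005, -0.005]
wrist_force: [0.3, -1.1, -1.0]
gripper_width: 0.461
```

Run:
```python
from h import *
go(.479,.1445,.04,-120)
f=pickle.load(open("w10.pkl","rb"));print("collar",onz(f,(326,184),.05))
b=grab_frame("side")
for z in(.112,):print(proj(b,(.479,.1445,.018)))
```

```text
t 25.3667 at [0.4739 0.1399 0.1458] head -119.9 tilt [-0.014  0.003 -1.   ] F [ 0.3 -1.1 -1. ] w 0.461
 go tool mm [ -7.1  -3.6 105.7] turn z 0.1
collar [ 0.52387658 -0.01438868  0.05      ]
[300.06338845 216.77750448]
```

Emit:
step_arm(
  targets=[255,-4,-2,20,0.8,-0.2,0,255,-3,-2,25,0,0,0,255,0,0,20,0,0,0,255,0,0,15,0,0,0,255,0,0,0,0,0,0],
)

```text
time_s: 25.83
eef_pos: [0.4869, 0.1438, 0.0714]
tcp_rot: [-0.502, 0.865, -0.003, 0.004]
wrist_force: [-1.1, -1.0, -0.2]
gripper_width: 0.466
```

Run:
```python
from h import *
go(.4785,.145,.030,-120)
```

```text
t 25.8333 at [0.4869 0.1438 0.0714] head -119.7 tilt [ 0.01 -0.   -1.  ] F [-1.1 -1.  -0.2] w 0.466
 go tool mm [ 3.4  8.3 41.3] turn z 0.3
```

Emit:
step_arm(
  targets=[255,2,5,8,-0.5,0,0,255,1,3,8,0,0,0,255,0,0,6,0,0,0,255,0,0,0,0,0,0],
)

```text
time_s: 26.17
eef_pos: [0.4808, 0.1451, 0.0518]
tcp_rot: [-0.503, 0.864, 0.001, 0.004]
wrist_force: [0.4, 1.3, 0.1]
gripper_width: 0.463
```

Run:
```python
from h import *
go(.4785,.145,.030,-120)
```

```text
t 26.1667 at [0.4808 0.1451 0.0518] head -119.6 tilt [ 0.006  0.005 -1.   ] F [0.4 1.3 0.1] w 0.463
 go tool mm [ 1.4  2.  21.7] turn z 0.4
```

Emit:
step_arm(
  targets=[255,1,3,7,-0.3,0.3,0,255,0,1,7,0,0,0,255,0,0,5,0,0,0,255,0,0,3,0,0,0],
)

```text
time_s: 26.5
eef_pos: [0.4785, 0.1467, 0.0303]
tcp_rot: [-0.503, 0.864, 0.001, 0.002]
wrist_force: [-0.1, -0.2, -0.4]
gripper_width: 0.464
```

Run:
```python
from h import *
go(.4785,.145,.029,-120)
w=look("w11",["nest","cartridge_mid"])
```

```text
t 26.5 at [0.4785 0.1467 0.0303] head -119.6 tilt [ 0.003  0.004 -1.   ] F [-0.1 -0.2 -0.4] w 0.464
 go tool mm [ 1.5 -0.8  1.3] turn z 0.4
nest [(0.9, [321.4, 201.1], 12095)]
cartridge_mid [(0.86, [326.7, 262.0], 5758)]
```

Emit:
step_arm(
  targets=[255,1,0,3,0,0,0,255,0,0,3,0,0,0],
)

```text
time_s: 26.82
eef_pos: [0.48, 0.1463, 0.027]
tcp_rot: [-0.503, 0.864, 0.0, 0.003]
wrist_force: [-6.0, -2.2, 18.2]
gripper_width: 0.469
```

Emit:
step_arm(
  targets=[255,0,0,2,0,0,0],
)

```text
time_s: 26.9
eef_pos: [0.4806, 0.1462, 0.0267]
tcp_rot: [-0.503, 0.864, 0.0, 0.004]
wrist_force: [-7.3, -1.6, 17.9]
gripper_width: 0.467
```

Emit:
step_arm(
  targets=[255,0,0,-1.5,0,0,0,255,0,0,0,0,0,0,90,0,0,0,0,0,0,90,0,0,0,0,0,0,90,0,0,0,0,0,0],
)

```text
time_s: 27.32
eef_pos: [0.4822, 0.1462, 0.0298]
tcp_rot: [-0.503, 0.864, -0.001, 0.005]
wrist_force: [0.3, -0.4, 0.2]
gripper_width: 0.598
```

Run:
```python
from h import *
go(.4785,.145,.029,-120)
```

```text
t 27.3167 at [0.4822 0.1462 0.0298] head -119.6 tilt [ 0.01   0.004 -1.   ] F [ 0.3 -0.4  0.2] w 0.598
 go tool mm [2.9 2.7 0.7] turn z 0.4
```

Emit:
step_arm(
  targets=[60,0,0,0,-0.6,0,0,60,0,0,0,0,0,0,60,0,0,-15,0,0,0,60,0,0,-30,0,0,0,60,0,0,-35,0,0,0],
)

```text
time_s: 27.73
eef_pos: [0.4749, 0.1442, 0.1026]
tcp_rot: [-0.503, 0.864, 0.008, -0.006]
wrist_force: [1.0, -0.5, -0.5]
gripper_width: 0.763
```

Emit:
step_arm(
  targets=[60,0,0,-40,0,0,0,60,0,0,-40,0,0,0,0,0,0,-30,0,0,-7,0,0,0,-5,0,0,-7,0,0,0,0,0,0,-7],
)

```text
time_s: 28.15
eef_pos: [0.4793, 0.1433, 0.2301]
tcp_rot: [-0.655, 0.756, 0.007, -0.001]
wrist_force: [-0.6, 0.8, -0.4]
gripper_width: 0.908
```

Run:
```python
from h import *
go(.435,-.0143,.23,-91)
w=look("w12",["nest","cartridge_mid"])
```

```text
t 28.15 at [0.4793 0.1433 0.2301] head -98.2 tilt [-0.011  0.009 -1.   ] F [-0.6  0.8 -0.4] w 0.908
 go tool mm [162.3  21.4  -0.9] turn z -7.2
nest [(0.76, [323.9, 157.3], 4471)]
cartridge_mid [(0.65, [321.3, 179.6], 1464)]
```

View pics/w12.png

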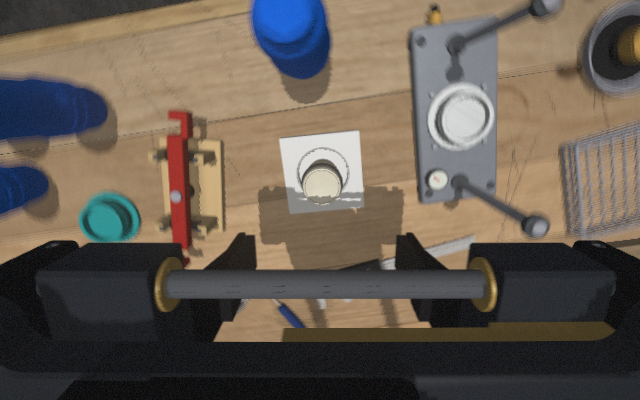

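Emit:
step_arm(
  targets=[0,15,3,-10,0.6,0.4,-7,0,33,0,0,0,0,0,0,33,0,0,0,0,0,0,33,0,0,0,0,0,0,33,0,0,0,0,0],
)

```text
time_s: 28.72
eef_pos: [0.4642, -0.0022, 0.2309]
tcp_rot: [-0.694, 0.72, 0.007, -0.005]
wrist_force: [1.0, 0.4, 1.3]
gripper_width: 0.999
```

Emit:
step_arm(
  targets=[0,10,10,0,0,0,0,0,0,10,0,0,0,0,0,0,0,0,0,0,0],
)

```text
time_s: 28.97
eef_pos: [0.4404, -0.0169, 0.227]
tcp_rot: [-0.687, 0.727, 0.01, -0.008]
wrist_force: [-1.2, 0.3, -0.4]
gripper_width: 0.996
```

Run:
```python
from h import *
f=pickle.load(open("w12.pkl","rb"));print("cart top",onz(f,(322,186),.078),"nest",np.mean([onz(f,c,.018) for c in[(279,138),(359,130),(365,207),(290,214)]],0))
w=look("w13",["collar_mid","stand"])
print([onz(w,r["point"],.04) for r in cut_out(w,"collar_mid")[:3]])
g=cv2.cvtColor(w["pixels"],cv2.COLOR_BGR2GRAY)
go(.5225,-.0143,.1,-91)
s=grab_frame("side");x=s["pixels"][90:210,290:430]
W=w["pixels"][:240,220:460];cv2.imwrite("pics/m13.png",np.hstack([cv2.resize(W,(400,400),interpolation=cv2.INTER_CUBIC),cv2.resize(x,(400,400),interpolation=cv2.INTER_CUBIC)]))
```

```text
cart top [0.47933997 0.14755999 0.078     ] nest [0.47962582 0.14711132 0.018     ]
collar_mid [(0.8, [322.4, 97.1], 3430)]
stand [(0.62, [314.4, 67.0], 12619)]
[array([ 0.52507592, -0.018543  ,  0.04      ])]
t 29.1667 at [ 0.4425 -0.0158  0.2281] head -92.9 tilt [-0.022  0.003 -1.   ] F [ 0.1  0.7 -0.8] w 1.0
 go tool mm [ -5.4 -82.6 126.4] turn z -1.9
```

View pics/m13.png

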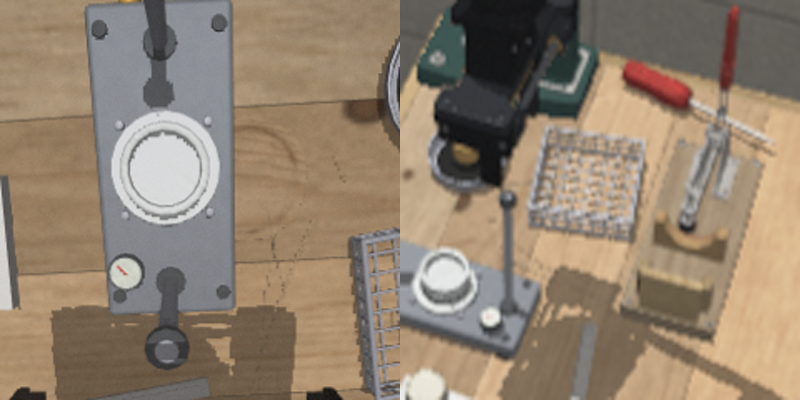

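Run:
```python
from h import *
w=pickle.load(open("w13.pkl","rb"));w12=pickle.load(open("w12.pkl","rb"));print("collar neck",onz(w,(319,100.4),.05),onz(w12,(464,117),.05),"flange",onz(w,(319,100.4),.03),tri((w,(319,100.4)),(w12,(464,117))))
s=grab_frame("side")
for n,p,z in[("handle base",(402,126),.03),("handle tip if z.12",(407,93),.12),("board corner",(290+.35*280,90+.3*145),.01),("board corner TR",(290+.35*360,90+.3*160),.01),("block near basket",(290+.35*235,90+.3*275),.03),("press R",(358,105),.02),("press F",(348,124),.01)]:print(n,onz(s,p,z).round(3))
go(.5235,-.0155,.1,-91)
```

```text
collar neck [ 0.52191827 -0.01498789  0.05      ] [ 0.52519458 -0.00900234  0.05      ] flange [ 0.52203938 -0.01456969  0.03      ] (array([ 0.52292876, -0.01488417,  0.03516662]), [0.9, 0.9])
handle base [ 0.283 -0.339  0.03 ]
handle tip if z.12 [ 0.292 -0.409  0.12 ]
board corner [ 0.324 -0.308  0.01 ]
board corner TR [ 0.225 -0.317  0.01 ]
block near basket [ 0.32  -0.091  0.03 ]
press R [ 0.466 -0.411  0.02 ]
press F [ 0.472 -0.31   0.01 ]
t 29.2667 at [ 0.4427 -0.0159  0.2283] head -92.9 tilt [-0.021  0.002 -1.   ] F [-0.2 -0.4  0.4] w 0.999
 go tool mm [ -4.2 -83.5 126.6] turn z -1.9
```

Emit:
step_arm(
  targets=[0,-1,-20,10,1.2,0,-1.5,0,-2,-25,25,0,0,0,0,-1,-25,30,0,0,0,0,0,-12,30,0,0,0,0,0,0,15,0,0,0],
)

```text
time_s: 29.68
eef_pos: [0.5356, -0.0108, 0.122]
tcp_rot: [-0.701, 0.713, -0.007, 0.006]
wrist_force: [-0.3, 0.7, -0.6]
gripper_width: 1.0
```

Emit:
step_arm(
  targets=[0,0,0,0,0,0,0],
)

```text
time_s: 29.77
eef_pos: [0.534, -0.0096, 0.118]
tcp_rot: [-0.701, 0.713, -0.004, 0.004]
wrist_force: [-0.6, 0.3, -0.1]
gripper_width: 1.001
```

Run:
```python
from h import *
go(.5222,-.0148,.031,-91)
```

```text
t 29.7667 at [ 0.534  -0.0096  0.118 ] head -91.0 tilt [ 0.012  0.    -1.   ] F [-0.6  0.3 -0.1] w 1.001
 go tool mm [ 5.4 12.7 86.9] turn z 0.0
```

Emit:
step_arm(
  targets=[0,3,6,10,-0.7,0,0,0,2,5,20,0,0,0,0,0,0,20,0,0,0,0,0,0,15,0,0,0,0,0,0,0,0,0,0],
)

```text
time_s: 30.18
eef_pos: [0.5237, -0.0131, 0.0535]
tcp_rot: [-0.702, 0.712, -0.001, 0.0]
wrist_force: [-0.6, 0.1, -0.5]
gripper_width: 1.003
```

Run:
```python
from h import *
go(.5222,-.0148,.031,-91)
```

```text
t 30.1833 at [ 0.5237 -0.0131  0.0535] head -90.7 tilt [ 0.002 -0.001 -1.   ] F [-0.6  0.1 -0.5] w 1.003
 go tool mm [ 1.7  1.5 22.5] turn z 0.3
```

Emit:
step_arm(
  targets=[40,2,1,8,0,0,0,40,0,0,8,0,0,0,40,0,0,5,0,0,0,255,0,0,1,0,0,0,255,0,0,1,0,0,0],
  newtons=30,
)

```text
time_s: 30.6
eef_pos: [0.5251, -0.0157, 0.0332]
tcp_rot: [-0.703, 0.712, -0.003, 0.002]
wrist_force: [0.4, -1.2, -0.7]
gripper_width: 0.766
```

Emit:
step_arm(
  targets=[255,0,0,1,0,0,0,255,0,0,1,0,0,0,255,0,0,0,0,0,0],
)

```text
time_s: 30.85
eef_pos: [0.526, -0.0156, 0.0325]
tcp_rot: [-0.703, 0.712, -0.004, 0.003]
wrist_force: [0.5, -0.3, -1.7]
gripper_width: 0.638
```

Run:
```python
from h import *
go(.5222,-.0148,.031,-91)
```

```text
t 30.85 at [ 0.526  -0.0156  0.0325] head -90.7 tilt [ 0.009 -0.002 -1.   ] F [ 0.5 -0.3 -1.7] w 0.638
 go tool mm [-0.7  3.8  1.5] turn z 0.3
```

Emit:
step_arm(
  targets=[255,0,0,-5,-0.5,0,0,255,0,0,-10,0,0,0,255,0,0,-30,0,0,0,255,0,0,-40,0,0,0,255,0,0,-40,0,0,0],
)

```text
time_s: 31.27
eef_pos: [0.5181, -0.0142, 0.1528]
tcp_rot: [-0.703, 0.712, 0.008, -0.007]
wrist_force: [1.6, -0.8, -1.1]
gripper_width: 0.638
```

Emit:
step_arm(
  targets=[255,0,0,-40,0,0,-7,255,0,0,-30,0,0,-7,255,0,0,0,0,0,-7,255,0,0,0,0,0,-7,255,0,0,0,0,0,-7],
)

```text
time_s: 31.68
eef_pos: [0.5249, -0.0154, 0.2444]
tcp_rot: [0.887, -0.461, 0.001, 0.001]
wrist_force: [1.2, 0.5, -1.4]
gripper_width: 0.637
```

Emit:
step_arm(
  targets=[255,0,0,0,0,0,-7,255,0,0,0,0,0,-7,255,0,0,0,0,0,-7,255,0,0,0,0,0,-7,255,0,0,0,0,0,-7],
)

```text
time_s: 32.1
eef_pos: [0.5254, -0.0156, 0.2512]
tcp_rot: [0.986, -0.166, 0.004, 0.002]
wrist_force: [-0.2, 0.1, -1.1]
gripper_width: 0.641
```

Emit:
step_arm(
  targets=[255,0,0,0,0,0,-7,255,0,0,0,0,0,-7,255,0,0,0,0,0,-4,255,0,0,0,0,0,0],
)

```text
time_s: 32.43
eef_pos: [0.5249, -0.0157, 0.2549]
tcp_rot: [1.0, -0.003, 0.004, 0.003]
wrist_force: [0.6, 0.6, -2.0]
gripper_width: 0.64
```

Run:
```python
from h import *
go(.418,-.213,.20,3)
```

```text
t 32.4333 at [ 0.5249 -0.0157  0.2549] head -0.3 tilt [ 0.009 -0.006 -1.   ] F [ 0.6  0.6 -2. ] w 0.64
 go tool mm [-106.3  197.6   55. ] turn z -3.3
```

Emit:
step_arm(
  targets=[255,-10,18,0,0,-0.5,-3,255,-16,30,0,0,0,0,255,-16,30,0,0,0,0,255,-16,30,0,0,0,0,255,-16,30,0,0,0,0],
)

```text
time_s: 32.85
eef_pos: [0.456, -0.155, 0.2585]
tcp_rot: [1.0, 0.024, 0.002, 0.002]
wrist_force: [1.2, 0.3, -1.4]
gripper_width: 0.635
```

Emit:
step_arm(
  targets=[255,-16,30,10,0,0,0,255,-12,22,20,0,0,0,255,0,0,20,0,0,0,255,0,0,15,0,0,0,255,0,0,0,0,0,0],
)

```text
time_s: 33.27
eef_pos: [0.4269, -0.2189, 0.1972]
tcp_rot: [1.0, 0.013, 0.005, 0.006]
wrist_force: [-1.0, 0.2, -2.1]
gripper_width: 0.639
```

Run:
```python
from h import *
go(.418,-.209,.06,3)
```

```text
t 33.2667 at [ 0.4269 -0.2189  0.1972] head 1.5 tilt [ 0.009 -0.013 -1.   ] F [-1.   0.2 -2.1] w 0.639
 go tool mm [ -9.8 -11.9 137. ] turn z -1.5
```

Emit:
step_arm(
  targets=[255,-5,-6,20,0.7,-0.5,-1.5,255,-5,-6,30,0,0,0,255,0,0,30,0,0,0,255,0,0,25,0,0,0,255,0,0,0,0,0,0],
)

```text
time_s: 33.68
eef_pos: [0.4199, -0.2093, 0.0963]
tcp_rot: [1.0, 0.022, 0.004, 0.003]
wrist_force: [-0.3, 1.3, -1.9]
gripper_width: 0.64
```

Run:
```python
from h import *
go(.418,-.209,.0155,3)
```

```text
t 33.6833 at [ 0.4199 -0.2093  0.0963] head 2.5 tilt [ 0.008 -0.006 -1.   ] F [-0.3  1.3 -1.9] w 0.64
 go tool mm [-2.5 -0.9 80.8] turn z -0.5
```

Emit:
step_arm(
  targets=[255,-3,0,15,0.3,-0.5,0,255,0,0,20,0,0,0,255,0,0,20,0,0,0,255,0,0,10,0,0,0,255,0,0,0,0,0,0],
)

```text
time_s: 34.1
eef_pos: [0.423, -0.2119, 0.0389]
tcp_rot: [1.0, 0.02, 0.003, 0.003]
wrist_force: [-0.8, 1.3, -0.9]
gripper_width: 0.64
```

Run:
```python
from h import *
go(.418,-.209,.0155,3)
```

```text
t 34.1 at [ 0.423  -0.2119  0.0389] head 2.3 tilt [ 0.006 -0.006 -1.   ] F [-0.8  1.3 -0.9] w 0.64
 go tool mm [-5.  -3.3 23.3] turn z -0.7
```

Emit:
step_arm(
  targets=[255,-5,-3,8,0.3,-0.3,0,255,0,0,8,0,0,0,255,0,0,4,0,0,0,255,0,0,2,0,0,0],
)

```text
time_s: 34.43
eef_pos: [0.4214, -0.2113, 0.0208]
tcp_rot: [1.0, 0.02, 0.003, 0.003]
wrist_force: [-0.7, -0.2, -1.4]
gripper_width: 0.638
```

Emit:
step_arm(
  targets=[255,0,0,2,0,0,0],
)

```text
time_s: 34.52
eef_pos: [0.4218, -0.2115, 0.0191]
tcp_rot: [1.0, 0.02, 0.003, 0.003]
wrist_force: [-0.9, 0.0, -2.0]
gripper_width: 0.644
```

Run:
```python
from h import *
go(.418,-.209,.0145,3)
```

```text
t 34.5167 at [ 0.4218 -0.2115  0.0191] head 2.3 tilt [ 0.007 -0.006 -1.   ] F [-0.9  0.  -2. ] w 0.644
 go tool mm [-3.7 -2.7  4.5] turn z -0.7
```

Emit:
step_arm(
  targets=[255,-3,0,3,0.3,-0.4,0,255,0,0,2,0,0,0],
)

```text
time_s: 34.68
eef_pos: [0.419, -0.212, 0.0143]
tcp_rot: [1.0, 0.02, 0.0, 0.001]
wrist_force: [-2.5, -1.3, 0.1]
gripper_width: 0.638
```

Emit:
step_arm(
  targets=[255,0,0,2,0,0,0],
)

```text
time_s: 34.77
eef_pos: [0.4191, -0.2121, 0.0139]
tcp_rot: [1.0, 0.02, -0.001, 0.0]
wrist_force: [-12.5, 9.1, 39.7]
gripper_width: 0.637
```

Emit:
step_arm(
  targets=[255,0,0,-1.5,0,0,0,52,0,0,0,0,0,0,52,0,0,0,0,0,0,52,0,0,0,0,0,0,52,0,0,0,0,0,0],
)

```text
time_s: 35.18
eef_pos: [0.4205, -0.2134, 0.017]
tcp_rot: [1.0, 0.02, 0.001, 0.001]
wrist_force: [-1.1, -0.3, -0.1]
gripper_width: 0.779
```

Emit:
step_arm(
  targets=[52,0,0,-10,0,0,0,52,0,0,-25,0,0,0,52,0,0,-40,0,0,0,52,0,0,-40,0,0,0,52,0,0,-40,0,0,0],
)

```text
time_s: 35.6
eef_pos: [0.4131, -0.208, 0.1685]
tcp_rot: [1.0, 0.02, -0.009, -0.006]
wrist_force: [1.0, -0.4, -0.3]
gripper_width: 0.798
```

Emit:
step_arm(
  targets=[52,-20,-15,-40,0,0,0,52,-20,-20,-30,0,0,0,52,0,-20,-20,0,0,0,52,0,0,0,0,0,0],
)

```text
time_s: 35.93
eef_pos: [0.3777, -0.1595, 0.2694]
tcp_rot: [1.0, 0.019, -0.001, -0.0]
wrist_force: [0.8, 0.4, -0.3]
gripper_width: 0.795
```

Run:
```python
from h import *
go(.4,-.15,.3,0)
w=look("w14",["collar_mid","plug_mid","basket","dish"]);s=grab_frame("side")
for q in["collar_mid","plug_mid","cartridge_mid","yoke_mid","spare_bottle_mid"]:print(q,[(round(r["confidence"],2),np.round(r["point"]).tolist()) for r in cut_out(s,q)][:3])
print("expected px: cart",proj(s,(.479,.147,.042)),"yoke",proj(s,(.488,.314,.043)),"collar",proj(s,(.418,-.214,.018)),"plug",proj(s,(.567,-.21,.019)))
cv2.imwrite("pics/m14.png",np.vstack([w["pixels"][:250,:],cv2.resize(s["pixels"][90:330,190:430],(350,350),interpolation=cv2.INTER_CUBIC)[:, :].repeat(1,0) if 0 else cv2.copyMakeBorder(cv2.resize(s["pixels"][110:310,200:420],(385,350),interpolation=cv2.INTER_CUBIC),0,0,0,255,0)]))
```

```text
t 35.9333 at [ 0.3777 -0.1595  0.2694] head 2.1 tilt [-0.002  0.001 -1.   ] F [ 0.8  0.4 -0.3] w 0.795
 go tool mm [ 22.5  -8.6 -30.6] turn z 2.1
collar_mid [(0.57, [356.4, 209.0], 1983)]
plug_mid [(0.9, [458.5, 210.9], 695)]
basket [(0.83, [330.7, 199.8], 2474)]
dish []
collar_mid [(0.87, [370.0, 301.0]), (0.82, [355.0, 144.0]), (0.79, [263.0, 303.0])]
plug_mid []
cartridge_mid [(0.66, [320.0, 139.0]), (0.56, [301.0, 213.0])]
yoke_mid [(0.85, [277.0, 255.0])]
spare_bottle_mid [(0.86, [255.0, 192.0]), (0.57, [348.0, 133.0])]
expected px: cart [299.37163145 212.4469678 ] yoke [274.62325856 255.73938549] collar [354.49146065 143.38625689] plug [313.33482937 134.38527087]
```

View pics/m14.png

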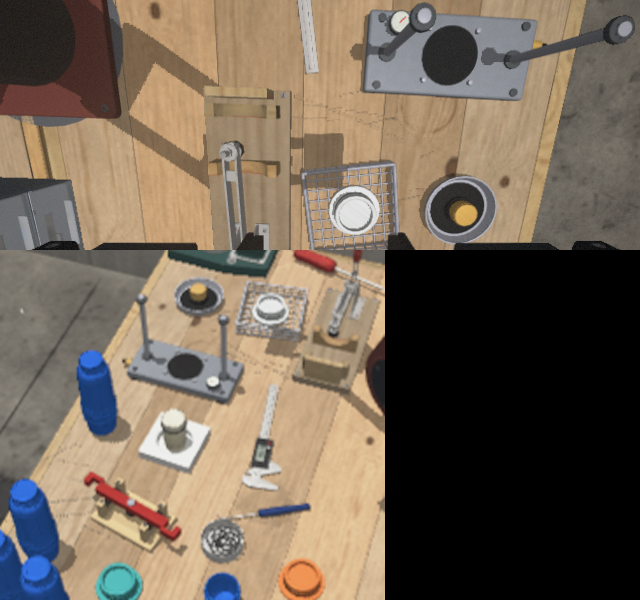

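```bash
python3 -c "
from cell import *
print(finish_job(), state()['time_s'])"
```

```text
the job is handed in; nothing more can be done
the job is handed in; nothing more can be done
```

The stack is apart and the job was handed in at about 36 s, well inside the 112 s limit. No verdict is reported.

I swung the yoke clockwise about 29° from its start and lifted it off. It went into both cradle saddles, the plug rubber-down into the dish, the cartridge into the nest pocket and the collar flat into the basket.

**Last checks:**
- **Yoke:** the wrist and side pictures show it lying in both saddles, within about 3 px of where I expected it. I did not measure its level or angle after release.
- **Plug:** it stands upright in the dish. I measured it about 2 mm from the dish centre I had planned on, after release.
- **Cartridge:** it stands upright in the pocket, its top within 1 mm of the nest centre.
- **Collar:** it sits flat inside the basket, within about 1 px of where I expected it in the side view.
- **Blue bottle:** it is upright and at the same place in the picture as at the start.
- **Gripper:** it is open and clear of everything.

**Disagreements:**
- After release, the network's dish point put the dish centre about 14 mm off my rim measurement. It had marked only part of the dish, so I kept the rim value.
- One network detection called the plug in the dish a cartridge. The picture showed otherwise.
- Setting the collar down pressed with about 40 N at the wrist, and the cartridge with about 18 N. The wrist limit is 120 N, but I had no separate reading for the 40 N limit on the gripper body.

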